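# Close a screw-down pressure cooker

### The job

Close up the pressure cooker on the worktop: set its lid squarely into the mouth, swing the yoke across over the lid until it is fully home in its catch, then wind the star handle clockwise, spoke after spoke, until it clamps the lid firmly, hand-tight but not forced. Leave the cooker shut like that with the yoke home, and leave the other things on the worktop alone.

Things in the scene. Friction and masses are not known exactly. Their poses are not given: they have to be found in the camera images.
- cooker: Steel pot on the worktop, 160 mm wide, rim 98 mm up; stands firm. Origin: centre of underside; its x axis runs from the front catch (x -90) to the yoke's pivot post at the back (x +125). Mouth 141 mm wide inside a soft seal (3 N/mm) whose top is 109 mm up. The lid bottoms on a metal seat inside, 93.5 to 98 mm up (no two alike). The catch is a cheek with a lip, top 190 mm up, on the yoke's left.
- lid: Loose steel lid, 0.4 to 0.63 kg. Origin: centre of underside. Plug 133 mm wide, z 0 to 7 mm, enters the mouth; flange 158 wide, z 7 to 11, rests on the seal; dome to z 20; central dark boss 36 wide, top z 42: grip it here, the star's foot presses it. A valve 18 wide stands 52 mm out along lid +x, top z 36: keep fingers off. Laid on, its origin is about 100 mm above the cooker's; any yaw.
- yoke (a joint): Swing of the yoke about the pivot post, rad: 0 = home across the lid, against the cheek of the front catch (dead stop); grows as its free end swings open toward the robot's right (-y). Starts at 1.5 to 1.75. Hinge friction of 0.25 N m; nothing latches it: until the star bites, pushing the star to the right swings it open again, to the left (against the cheek) holds it home.
- yoke_pivot (a point): Axis of the pivot post at the height of the underside of the yoke's bar, 168 mm above the cooker's origin. The aluminium bar is 24 mm wide, 14 mm thick and carries the star 125 mm from this axis, over the middle of the lid when home.
- yoke_knob (a point): Centre of the top of the upright black knob on the yoke's free end, 235 mm from the pivot axis: 18 mm thick, 45 mm tall, to grip from above and swing the yoke by. With the yoke home it stands 110 mm in front of the cooker's centre.
- star: Star on a screw, hub 38 mm wide, 4 spokes 90 degrees apart, 14 mm thick, ends 75 mm from the axis; 34 mm foot, its underside 7.5 mm below this origin (on the axis). Clockwise from above winds it down 28 mm a turn: light at first (0.1 N m), stiffer as the seal yields, then hard when the lid bottoms. Tight: 13 to 15 N at 58 mm turns it no more (foot force about 65 N; 40 is loose, 110 too much).
- star_hub (a point): Point on the star's axis at the height of the spokes' centre lines, 60.5 mm above the foot's underside; the hub's top is 14 mm higher. It sinks as the star is wound down, by 5 to 11 mm before the foot meets the boss, then 2 to 7 mm more.
- spoke_end (a point): End of one of the star's four spokes, on its centre line, 75 mm from the axis.
- egg_timer: White egg timer, 61 mm, left of the lid; origin at the centre of its underside. To be left alone.
- salt_shaker: Glass salt shaker, 90 mm tall, between lid and cooker; origin at the centre of its underside. To be left alone.
- mug: Cream mug, 93 mm tall; origin at the centre of its underside. To be left alone.
- tin: Food tin, 57 mm wide, 72 mm tall; origin at the centre of its underside. To be left alone.
- tumbler: Ribbed glass tumbler, 86 mm tall; origin at the centre of its underside. To be left alone.

How it is judged (in metres and radians):
On the way, in this order (a step that is already met when the one before it is completed fails the run):
1. the lid sits squarely in the cooker's mouth, let go (horizontal distance between lid and cooker below 0.006 m and z of lid in the frame of cooker between 0.09 and 0.1025 m and angle between lid's own z axis and vertical below 0.03 rad and contact force between the fingers and lid below 0.1 N), for 0.2 s.
2. the yoke is home in its catch (value of joint yoke below 0.04 rad), for 0.2 s.
3. the star's foot clamps the lid down (over 40 N) (contact force between star and lid above 40 N), for 0.2 s.
At the end, for the whole second after the job is handed in: The lid sits level in the mouth (within 6 mm of the centre, drawn down on its seat: origin less than 99.5 mm above the cooker's), the yoke is home (within 0.04 rad) and the star's foot presses the lid with 40 to 110 N, all at rest and let go (horizontal distance between lid and cooker below 0.006 m and z of lid in the frame of cooker between 0.09 and 0.1025 m and angle between lid's own z axis and vertical below 0.03 rad and value of joint yoke below 0.04 rad and z of lid in the frame of cooker below 0.0995 m and contact force between star and lid between 40 and 110 N and linear speed of lid below 0.01 m/s); the robot touches nothing.
It fails at once if the lid is over-tightened (clamp force over 110 N) (contact force between star and lid above 110 N).
It fails at once if one of the other things is moved by more than 4 cm (distance of any of egg_timer, salt_shaker, mug, tin, tumbler from where it was at the start of the episode above 0.04 m).
It fails at once if one of the upright other things is knocked over (angle between any of egg_timer, salt_shaker, mug, tin, tumbler's own z axis and vertical above 0.5 rad).
It also fails if it takes over 72 s, if anything falls off the work surface, if the arm or the gripper's body presses on something with over 40 N, if the wrist force passes 120 N, or if a joint passes its speed limit or range.

### The arm

A 7-joint arm with a two-finger parallel gripper is mounted at the origin on a cart in front of the work surface, level with it; the furniture and walls round the work are solid. World frame = base frame: x ahead of the robot, y to its left, z up, the work surface at z = 0. Lengths are in m, angles in degrees, forces in N, time in s.
With the tool pointing down it reaches from about 0.425 to 0.875 m from the base axis. Payload 4.7 kg.
Tool frame: the origin (TCP) lies between the finger pads; the fingertips stand 8 mm ahead of it and the grasp point (between the pads) lies 11 mm behind it (env.tip_extent is the distance from the TCP to the fingertips, in m); z points along the fingers, y is the line along which they close (so a half turn about z gives the same grasp; the last joint's range is limited). The gripper opens to 87 mm and grips with 3 to 60 N. Pads are 19 mm wide; open, the fingers measure 117 mm over their backs; the gripper's body (75 mm by 190 mm) begins 51 mm behind the grasp point.
Start: joints at [67.787, 18.392, -4.016, 83.108, 1.295, 78.541, -3.26], TCP at [0.254, -0.598, 0.231] pointing down, gripper open.
Joint ranges: [-163.93, 163.93], [-17.29, 119.83], [-79.2, 71.16], [3.27, 140.29], [-89.18, 269.18], [5.43, 117.66], [-154.24, 154.24]. Speed limits (degrees/s): [147.25, 147.25, 180, 180, 180, 180, 180].

### API

Orientations are given as [roll, pitch, yaw] about the fixed x, y, z axes, in that order (R = Rz(yaw) Ry(pitch) Rx(roll)).
In Python, from cell import sensors, vision, workorder, env gives the robot as it stands.
- The arm moves only by the tool drive_tool, never from a script. Its argument "moves" is a list of rows, each an object of numbers: "x", "y", "z": the shift along the tool's x, y, z in mm; "rx", "ry", "rz": the turn, a rotation vector about the tool's x, y, z in rad; "fingers": the closure, from -1 (fully open) to 1 (shut). In form: [{"x": .., "y": .., "z": .., "rx": .., "ry": .., "rz": .., "fingers": ..}, ...]. A call has 1 to 20 rows; each row is the pose to reach, as a shift and turn from the pose commanded when the call began, along the tool's axes at that moment; what a row does not reach only later rows make up. A row lasts 1/8 s, in which the tool goes at most 62.5 mm and 10.7 degrees, less where a joint would pass 70% of its speed; a pose out of reach is approached as far as the arm can. A call with a gripper value outside its range is refused whole. The fingers move at their own pace and stop on an object; "force" is the grip in N (left out, the last holds). Time passes only in rows, so rows that repeat a pose let the fingers close. It gives the time, the measured TCP pose, the force, the opening and the grip force at its end, in the units of the state.
- sensors.get_obs(): the state, without advancing time (a new reading comes with each control period).
- vision.read_camera(name): name is "scene" or "top"; returns a dict with "image" (400x640x3 uint8, red, green, blue), "fx", "fy", "cx", "cy" (pixels), "k1" (the pictures are not rectified: a ray, as slopes to the right and down, at radius r is drawn at 1 + k1 r^2 times it, then the intrinsics apply), "R" (3x3) and "t" (3): a world point X has camera coordinates R X + t. Camera axes: x right, y down, z forward; pixel columns grow to the right and rows downward; lengths in m; the calibration is good to about 2 mm. A picture is of the moment at which its call begins. There is no depth.
- workorder.sign_off(): hands the job in; it is judged then, once.
The state is a dict: "time_s": time; "qpos": joint angles; "joint_velocities": joint speeds; "effort": joint torques, N m; "tool_pos": TCP position; "tool_rot": TCP orientation; "force": force on the tool from outside, world axes, zero at the start; "wrist_torque": the same for the moment, N m; "grip_width": finger opening in m; "grasp_force": force on a finger pad.
Only numpy, scipy, OpenCV 4.12 (cv2) and the standard library are available. Lean on these libraries where they do the work, as an engineer would, in place of code of your own. Each camera call takes 0.05 s, during which the arm holds its last target. There are 200 camera calls.

## Working session

There is one attempt and no reset: what is moved stays moved. The work goes in short steps, Python scripts to look and compute and a tool call to move; the robot and the scene stay as the last step left them, time stands still between calls to the robot, and variables do not carry over. Pictures are saved under pics/ and viewed, at most 10 in all, crops included, and the job is handed in when it is done.

Besides the shell and the picture viewer there is one more tool, called as name(argument=value, ...), one argument or row to a line, values as JSON. drive_tool: Moves the arm, as the interface text tells. Its arguments: {"type":"object","properties":{"moves":{"type":"array"},"force":{"type":"number"}},"required":["moves"]}

```bash
mkdir -p pics; ls; cat > h.py <<'E'
import numpy as np, cv2, pickle
from cell import sensors, vision, workorder, env
def cam(n):
    return vision.read_camera(n)
def K(c): return np.array([[c['fx'],0,c['cx']],[0,c['fy'],c['cy']],[0,0,1.]])
def proj(c,X):
    p=np.asarray(c['R'])@np.asarray(X,float)+np.asarray(c['t']); s=p[:2]/p[2]; s=s*(1+c['k1']*(s@s)); return np.array([c['fx']*s[0]+c['cx'],c['fy']*s[1]+c['cy']])
def ray(c,px):
    u=cv2.undistortPoints(np.array([[px]],float),K(c),np.array([c['k1'],0,0,0.]))[0,0]
    R=np.asarray(c['R']);d=R.T@np.array([u[0],u[1],1]);o=-R.T@np.asarray(c['t']);return o,d/np.linalg.norm(d)
def plane(c,px,z):
    o,d=ray(c,px);return o+d*(z-o[2])/d[2]
def tri(c1,p1,c2,p2):
    o1,d1=ray(c1,p1);o2,d2=ray(c2,p2)
    A=np.array([d1,-d2]).T;s=np.linalg.lstsq(A,o2-o1,rcond=None)[0]
    a=o1+d1*s[0];b=o2+d2*s[1];return (a+b)/2,np.linalg.norm(a-b)
E
python3 - <<'E'
from h import *
d={n:cam(n) for n in('scene','top')}
pickle.dump(d,open('c0.pkl','wb'))
for n in d:
    cv2.imwrite(f'pics/{n}0.png',d[n]['image'][:,:,::-1]); c=d[n]; R=np.asarray(c['R']); print(n,c['fx'],c['k1'],(-R.T@c['t']).round(3),R.round(2).tolist())
print(sensors.get_obs())
E
```

```text
pics
scene 375.64768555255495 -0.013749746955920314 [0.019 0.529 0.956] [[-0.67, -0.74, 0.0], [-0.55, 0.49, -0.67], [0.5, -0.45, -0.74]]
top 467.4280552412451 -0.07303066817392899 [0.461 0.043 1.369] [[0.02, -1.0, -0.01], [-1.0, -0.02, -0.08], [0.08, 0.02, -1.0]]
{'time_s': 0.1, 'qpos': array([67.78968414, 18.43634242, -4.01571005, 83.16782362,  1.29466828,
       78.54087874, -3.25781657]), 'joint_velocities': array([ 0.00390413, -0.13967802, -0.04315509, -0.10769344,  0.02623664,
       -0.01529401,  0.02234005]), 'effort': array([-3.28104852e-04, -4.92574811e+01, -4.05669976e-01, -3.13397777e+01,
       -6.40054978e-02,  3.94848967e-02,  1.04337239e-04]), 'tool_pos': array([ 0.2539355 , -0.59782153,  0.22955433]), 'tool_rot': array([-1.79900169e+02,  5.05175453e-03,  2.30221996e+01]), 'force': array([ 0.10357171, -0.53144663, -0.66050609]), 'wrist_torque': array([ 0.0215119 ,  0.00982746, -0.0339842 ]), 'grasp_force': 0.0, 'grip_width': 0.08709374157370299}
```

View pics/scene0.png

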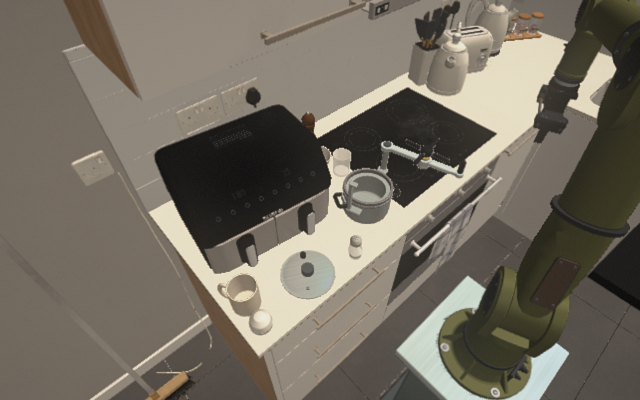

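View pics/top0.png

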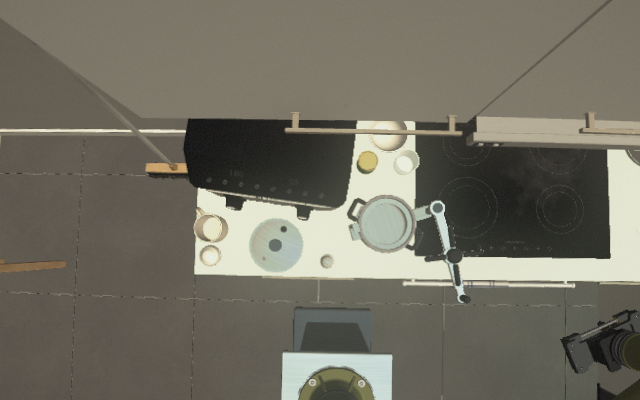

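Scene: lid boss at about (307,268), cooker at (367,195), star hub at (424,157), knob at (462,168). Top: lid boss at (276,245), cooker at (387,223), pivot at (437,208), hub at (454,257), knob at (463,299). The lid's valve points away from the robot, and the appliance behind it is tall. Next I'll zoom in on both views.

```bash
python3 - <<'E'
from h import *
d=pickle.load(open('c0.pkl','rb'))
def crop(n,x,y,w,h,s):
    im=d[n]['image'][y:y+h,x:x+w,::-1]; im=cv2.resize(im,None,fx=s,fy=s,interpolation=cv2.INTER_CUBIC)
    im=cv2.convertScaleAbs(im,alpha=1.2,beta=10)
    for k in range(0,w,20): cv2.putText(im,str(x+k),(k*s,8),0,.32,(0,0,255),1); cv2.line(im,(k*s,10),(k*s,14),(0,0,255),1)
    for k in range(0,h,20): cv2.putText(im,str(y+k),(0,k*s+4),0,.32,(0,0,255),1)
    return im
a=crop('top',240,190,240,115,3)
b=crop('scene',270,130,200,170,4)
cv2.imwrite('pics/a.png',np.vstack([a])); 
b=crop('scene',275,130,200,145,4); cv2.imwrite('pics/b.png',b)
E
```

```text
(no output)
```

View pics/a.png

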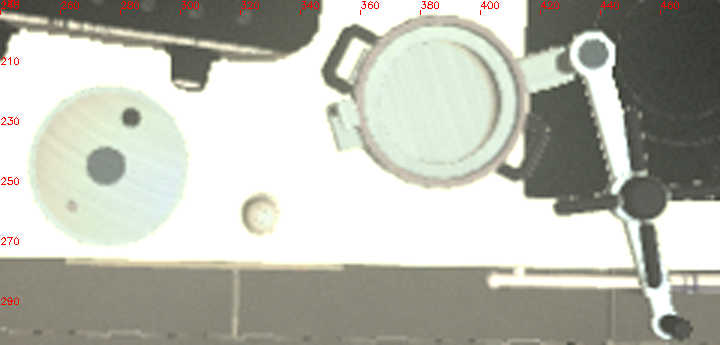

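View pics/b.png

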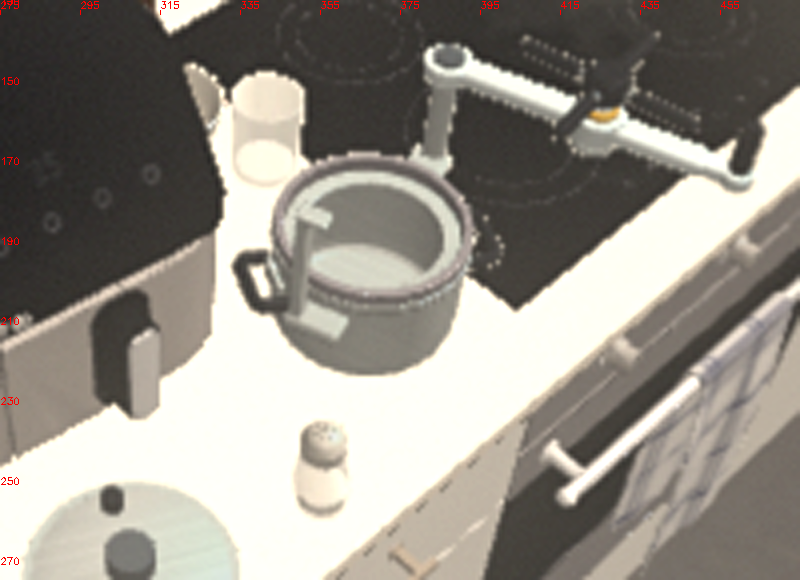

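Top crop: boss at (275,245), valve at (283,229), catch at about (351,232), pivot at (437.7,207.7), knob top at (467,299), hub at (454.5,256). Scene crop: post top at (388,144), knob top at (463,161), catch lip at (352,184). The pivot is to the robot's right, the catch to its left, and the yoke is open toward the robot. Next I'll measure these points.

```bash
python3 - <<'E'
from h import *
d=pickle.load(open('c0.pkl','rb')); T,S=d['top'],d['scene']
def blob(c,x,y,w,h,lo,hi,name):
    g=cv2.cvtColor(c['image'],cv2.COLOR_RGB2GRAY)[y:y+h,x:x+w]
    m=((g>=lo)&(g<=hi)).astype('uint8'); n,l,s,ce=cv2.connectedComponentsWithStats(m)
    i=1+s[1:,4].argmax(); p=ce[i]+[x,y]; print(name,p.round(1),s[i]); return p,(l==i).astype('uint8'),(x,y)
bt,_,_=blob(T,262,232,26,26,0,130,'bossT'); vt,_,_=blob(T,276,222,14,14,0,110,'valveT')
bs,m,o=blob(S,298,260,20,20,0,110,'bossS')
print('boss col/rows S',[ (o[1]+r,int(m[r].sum())) for r in range(20)])
b1=plane(T,bt,.042);print('boss@.042',b1.round(4),'valve',plane(T,vt,.036).round(4),'boss reproj S',proj(S,b1).round(1))
# lid outline & pot seal in top view
g=cv2.cvtColor(T['image'],cv2.COLOR_RGB2HSV)
print('tri boss',tri(T,bt,S,(307.5,266.3)))
print('post',tri(T,(437.7,207.7),S,(388,144.2)));print('knob',tri(T,(467.5,299.3),S,(463,160.8)))
# pot rim: rays edges in top from centre guess; brown seal = redder than neighbours
im=T['image'].astype(int); rb=im[...,0]-im[...,2]; 
for c,n,(cx,cy),R1 in((T,'T',(387,223.5),40),(S,'S',(368,188),36)):
    im=cv2.GaussianBlur(c['image'],(3,3),0).astype(int); w=im[...,0]-im[...,1]
    m=((w>=6)&(im[...,0]<190)).astype('uint8'); yy,xx=np.mgrid[:400,:640]; m[(xx-cx)**2+(yy-cy)**2>R1**2]=0
    n_,l,s,_=cv2.connectedComponentsWithStats(m,connectivity=8); i=1+s[1:,4].argmax(); print(n,s[i])
    k=(l==i).astype('uint8'); ct,_=cv2.findContours(k,cv2.RETR_EXTERNAL,cv2.CHAIN_APPROX_NONE); ct=max(ct,key=len)
    h=cv2.convexHull(ct); e=cv2.fitEllipse(ct); print(e)
    P=np.array([plane(c,p[0],.109)[:2] for p in h]); A=np.c_[2*P,np.ones(len(P))]; q=np.linalg.lstsq(A,(P**2).sum(1),rcond=None)[0]; print('circle@.109',q[:2].round(4),'r',np.sqrt(q[2]+q[:2]@q[:2]).round(4))
for p in((349,208),(352,184)): print('catch scene on z .19',plane(S,p,.19).round(3))
print('salt',plane(T,(326,260),.09),'fryer handle',plane(T,(303,218),.15))
for p in((349,204),(303,219)): print([plane(T,p,z).round(3) for z in(.1,.2,.3)])
E
```

```text
bossT [274.7 244.7] [  7   7  12  12 118]
valveT [283.  228.6] [ 5  4  5  6 25]
bossS [307.2 269.4] [  3   3  13  14 147]
boss col/rows S [(260, 0), (261, 0), (262, 0), (263, 6), (264, 9), (265, 11), (266, 11), (267, 12), (268, 13), (269, 13), (270, 13), (271, 12), (272, 12), (273, 11), (274, 10), (275, 9), (276, 5), (277, 0), (278, 0), (279, 0)]
boss@.042 [0.4582 0.1832 0.042 ] valve [0.5044 0.1612 0.036 ] boss reproj S [306.3 267.6]
tri boss (array([0.45714761, 0.18148438, 0.04835336]), np.float64(0.00288957492896777))
post (array([ 0.5585568 , -0.24524167,  0.18622346]), np.float64(0.005180545886591127))
knob (array([ 0.33521072, -0.30720887,  0.2291379 ]), np.float64(0.0018080424043368031))
T [411 221   4  15  17]
((415.4239807128906, 233.85581970214844), (6.179631233215332, 12.565023422241211), 23.304048538208008)
circle@.109 [ 0.5163 -0.1617] r 0.0384
S [333 157  62  49 488]
((363.8392639160156, 184.54150390625), (38.114566802978516, 57.76446533203125), 105.92646789550781)
circle@.109 [ 0.5522 -0.1199] r 0.1036
catch scene on z .19 [0.45  0.035 0.19 ]
catch scene on z .19 [ 0.507 -0.035  0.19 ]
salt [0.41971729 0.037093   0.09      ] fryer handle [0.52944722 0.09964388 0.15      ]
[array([ 0.573, -0.022,  0.1  ]), array([ 0.564, -0.017,  0.2  ]), array([ 0.555, -0.012,  0.3  ])]
[array([0.53 , 0.102, 0.1  ]), array([0.524, 0.097, 0.2  ]), array([0.519, 0.093, 0.3  ])]
```

```bash
cat > pot.py <<'E'
from h import *
def circ(P):
    P=np.array(P)[:,:2]
    for _ in range(6):
        q=np.linalg.lstsq(np.c_[2*P,np.ones(len(P))],(P**2).sum(1),rcond=None)[0];r=np.sqrt(q[2]+q[:2]@q[:2])
        e=np.abs(np.hypot(*(P-q[:2]).T)-r);k=e<max(.0015,1.5*np.median(e))
        if k.all():break
        P=P[k]
    return q[:2].round(4),r.round(4),len(P)
def rad(c,C,z,r0,r1,mode,angs=np.arange(0,360,4)):
    g=cv2.cvtColor(c['image'],cv2.COLOR_RGB2GRAY).astype('float32');P=[]
    rr=np.arange(r0,r1,.0005)
    for a in np.radians(angs):
        X=np.array([[C[0]+r*np.cos(a),C[1]+r*np.sin(a),z] for r in rr]);p=np.array([proj(c,x) for x in X]).astype('float32')
        v=cv2.remap(g,p[None,:,0],p[None,:,1],cv2.INTER_LINEAR)[0]
        gr=np.gradient(cv2.GaussianBlur(v[None],(9,1),0)[0])
        i=dict(min=v.argmin(),up=gr.argmax(),dn=gr.argmin())[mode]; P.append(X[i])
    return P
E
python3 - <<'E'
from pot import *
d=pickle.load(open('c0.pkl','rb')); T,S=d['top'],d['scene']
c0=plane(T,(387.5,223.8),.109);print('hand',c0.round(4))
for m in('min','up'):
    print('T',m,circ(rad(T,c0,.109,.065,.092,m,np.arange(-40,200,4)))); print('S',m,circ(rad(S,c0,.109,.06,.092,m,np.arange(-180,180,4))))
for m in('dn','min'): print('S inner',m,circ(rad(S,c0,.109,.05,.072,m)))
c1=plane(T,(275.7,244.7),.011)
for m in('dn','up'): print('lid T',m,circ(rad(T,c1,.011,.07,.088,m)),'S',circ(rad(S,c1,.011,.07,.088,m)))
# scale check of boss in S: edges of boss top
for z in(.036,.042,.048): print(z,proj(S,[.4582,.1832,z]).round(1),plane(T,(274.7,244.7),z).round(4))
E
```

```text
hand [ 0.5208 -0.1265  0.109 ]
T min (array([ 0.5226, -0.1185]), np.float64(0.0729), 31)
S min (array([ 0.522 , -0.1306]), np.float64(0.0835), 27)
T up (array([ 0.5222, -0.1223]), np.float64(0.0789), 42)
S up (array([ 0.5195, -0.1209]), np.float64(0.0779), 50)
S inner dn (array([ 0.5177, -0.1232]), np.float64(0.065), 50)
S inner min (array([ 0.5195, -0.1243]), np.float64(0.0692), 56)
lid T dn (array([0.4578, 0.1845]), np.float64(0.0857), 52) S (array([0.4642, 0.1859]), np.float64(0.0793), 38)
lid T up (array([0.4576, 0.1838]), np.float64(0.0782), 87) S (array([0.4571, 0.1816]), np.float64(0.0793), 80)
0.036 [306.4 268.7] [0.458  0.1837 0.036 ]
0.042 [306.3 267.6] [0.4581 0.1831 0.042 ]
0.048 [306.3 266.4] [0.4581 0.1825 0.048 ]
```

```bash
cat >> h.py <<'E'
from scipy.spatial.transform import Rotation as Ro
def go(*tg):
    o=sensors.get_obs();R=Ro.from_euler('xyz',o['tool_rot'],degrees=True);p=o['tool_pos']
    print('t',round(o['time_s'],2),'tcp',p.round(4),o['tool_rot'].round(1),'F',o['force'].round(1),'M',o['wrist_torque'].round(2),'w',round(o['grip_width'],4),o['grasp_force'],'q',o['qpos'].round(0))
    for x,y,z,yaw in tg:
        s=R.inv().apply(np.array([x,y,z])-p)*1000; rv=(R.inv()*Ro.from_euler('xyz',[180,0,yaw],degrees=True)).as_rotvec()
        print((x,y,z,yaw),'->',s.round(1),rv.round(3))
E
python3 -c "
from h import *
go((.40,-.45,.42,100),(.54,-.05,.40,150),(.458,.183,.20,180),(.458,.183,.031,180))"
```

```text
t 0.1 tcp [ 0.2539 -0.5978  0.2296] [-179.9    0.    23. ] F [ 0.1 -0.5 -0.7] M [ 0.02  0.01 -0.03] w 0.0871 0.0 q [68. 18. -4. 83.  1. 79. -3.]
(0.4, -0.45, 0.42, 100) -> [ 192.2  -79.3 -190.3] [-2.000e-03 -1.000e-03 -1.344e+00]
(0.54, -0.05, 0.4, 150) -> [ 477.5 -392.6 -169.8] [-1.000e-03 -2.000e-03 -2.216e+00]
(0.458, 0.183, 0.2, 180) -> [ 493.2 -638.8   30.6] [-1.00e-03 -2.00e-03 -2.74e+00]
(0.458, 0.183, 0.031, 180) -> [ 493.2 -638.5  199.6] [-1.00e-03 -2.00e-03 -2.74e+00]
```

drive_tool(
  moves=[
    {"x":192,"y":-79,"z":-190,"rz":-1.2,"fingers":-1},
    {"x":192,"y":-79,"z":-190,"rz":-1.2},
    {"x":192,"y":-79,"z":-190,"rz":-1.2},
    {"x":192,"y":-79,"z":-190,"rz":-1.2},
    {"x":477,"y":-392,"z":-170,"rz":-2.0},
    {"x":477,"y":-392,"z":-170,"rz":-2.0},
    {"x":477,"y":-392,"z":-170,"rz":-2.0},
    {"x":477,"y":-392,"z":-170,"rz":-2.0},
    {"x":477,"y":-392,"z":-170,"rz":-2.2},
    {"x":477,"y":-392,"z":-170,"rz":-2.2},
    {"x":477,"y":-392,"z":-170,"rz":-2.2},
    {"x":493,"y":-639,"z":30,"rz":-2.74},
    {"x":493,"y":-639,"z":30,"rz":-2.74},
    {"x":493,"y":-639,"z":30,"rz":-2.74},
    {"x":493,"y":-639,"z":30,"rz":-2.74},
    {"x":493,"y":-639,"z":30,"rz":-2.74},
    {"x":493,"y":-639,"z":30,"rz":-2.74},
    {"x":493,"y":-639,"z":30,"rz":-2.74},
  ],
)

```text
invalid input at $.moves[0]: expected keys x, y, z, rx, ry, rz, fingers
```

```bash
python3 -c "
from h import *
go((.4578,.183,.10,180),(.4578,.183,.034,180))
d={n:cam(n) for n in('scene','top')}
pickle.dump(d,open('c1.pkl','wb'))
a=d['top']['image'][160:310,180:480,::-1];b=d['scene']['image'][160:360,200:400,::-1]
cv2.imwrite('pics/c.png',np.hstack([cv2.resize(a,(460,230)),cv2.resize(b,(300,300))[:230]]))"
```

```text
t 0.1 tcp [ 0.2539 -0.5978  0.2296] [-179.9    0.    23. ] F [ 0.1 -0.5 -0.7] M [ 0.02  0.01 -0.03] w 0.0871 0.0 q [68. 18. -4. 83.  1. 79. -3.]
(0.4578, 0.183, 0.1, 180) -> [ 493.  -638.7  130.6] [-1.00e-03 -2.00e-03 -2.74e+00]
(0.4578, 0.183, 0.034, 180) -> [ 493.  -638.6  196.6] [-1.00e-03 -2.00e-03 -2.74e+00]
```

All seven keys are needed in each row.

drive_tool(
  moves=[
    {"x":192,"y":-79,"z":-190,"rx":0,"ry":0,"rz":-1.2,"fingers":-1},
    {"x":192,"y":-79,"z":-190,"rx":0,"ry":0,"rz":-1.2,"fingers":-1},
    {"x":192,"y":-79,"z":-190,"rx":0,"ry":0,"rz":-1.2,"fingers":-1},
    {"x":192,"y":-79,"z":-190,"rx":0,"ry":0,"rz":-1.2,"fingers":-1},
    {"x":477,"y":-392,"z":-170,"rx":0,"ry":0,"rz":-2.0,"fingers":-1},
    {"x":477,"y":-392,"z":-170,"rx":0,"ry":0,"rz":-2.0,"fingers":-1},
    {"x":477,"y":-392,"z":-170,"rx":0,"ry":0,"rz":-2.0,"fingers":-1},
    {"x":477,"y":-392,"z":-170,"rx":0,"ry":0,"rz":-2.2,"fingers":-1},
    {"x":477,"y":-392,"z":-170,"rx":0,"ry":0,"rz":-2.2,"fingers":-1},
    {"x":477,"y":-392,"z":-170,"rx":0,"ry":0,"rz":-2.2,"fingers":-1},
    {"x":477,"y":-392,"z":-170,"rx":0,"ry":0,"rz":-2.2,"fingers":-1},
    {"x":493,"y":-639,"z":30,"rx":0,"ry":0,"rz":-2.74,"fingers":-1},
    {"x":493,"y":-639,"z":30,"rx":0,"ry":0,"rz":-2.74,"fingers":-1},
    {"x":493,"y":-639,"z":30,"rx":0,"ry":0,"rz":-2.74,"fingers":-1},
    {"x":493,"y":-639,"z":30,"rx":0,"ry":0,"rz":-2.74,"fingers":-1},
    {"x":493,"y":-639,"z":30,"rx":0,"ry":0,"rz":-2.74,"fingers":-1},
    {"x":493,"y":-639,"z":30,"rx":0,"ry":0,"rz":-2.74,"fingers":-1},
    {"x":493,"y":-639,"z":30,"rx":0,"ry":0,"rz":-2.74,"fingers":-1},
  ],
)

```text
time_s: 2.45
tool_pos: [0.4579, 0.1825, 0.2005]
tool_rot: [-180.0, -0.0, -179.9]
force: [-0.0, -0.6, -0.0]
grip_width: 0.0866
grasp_force: 0.0
```

```bash
python3 -c "
from h import *
go((.4578,.183,.10,180),(.4578,.183,.034,180))"
```

```text
t 2.45 tcp [0.4579 0.1825 0.2005] [-180.    -0.  -179.9] F [-0.  -0.6 -0. ] M [ 0.   -0.16 -0.01] w 0.0866 0.0 q [ 26.   3. -52. 106.   2.  72.  64.]
(0.4578, 0.183, 0.1, 180) -> [1.000e-01 5.000e-01 1.005e+02] [-0.001 -0.     0.001]
(0.4578, 0.183, 0.034, 180) -> [1.000e-01 6.000e-01 1.665e+02] [-0.001 -0.     0.001]
```

drive_tool(
  moves=[
    {"x":0,"y":0,"z":60,"rx":0,"ry":0,"rz":0,"fingers":-1},
    {"x":0,"y":0,"z":110,"rx":0,"ry":0,"rz":0,"fingers":-1},
    {"x":0,"y":0,"z":150,"rx":0,"ry":0,"rz":0,"fingers":-1},
    {"x":0,"y":0,"z":168,"rx":0,"ry":0,"rz":0,"fingers":-1},
    {"x":0,"y":0,"z":168,"rx":0,"ry":0,"rz":0,"fingers":1},
    {"x":0,"y":0,"z":168,"rx":0,"ry":0,"rz":0,"fingers":1},
    {"x":0,"y":0,"z":168,"rx":0,"ry":0,"rz":0,"fingers":1},
    {"x":0,"y":0,"z":168,"rx":0,"ry":0,"rz":0,"fingers":1},
    {"x":0,"y":0,"z":168,"rx":0,"ry":0,"rz":0,"fingers":1},
  ],
  force=40,
)

```text
time_s: 3.58
tool_pos: [0.4583, 0.1826, 0.0329]
tool_rot: [-180.0, 0.0, -180.0]
force: [-0.3, -0.8, -0.1]
grip_width: 0.0452
grasp_force: 0.0
```

```bash
python3 -c "
from h import *
go((.4578,.183,.06,180),(.46,.16,.26,170),(.5205,-.1225,.26,90),(.5205,-.1225,.14,90))"
```

```text
t 3.58 tcp [0.4583 0.1826 0.0329] [-180.    0. -180.] F [-0.3 -0.8 -0.1] M [ 0.13 -0.11  0.01] w 0.0452 0.0 q [ 20.  17. -49. 116.  16.  54.  52.]
(0.4578, 0.183, 0.06, 180) -> [  0.5   0.4 -27.1] [-0.     0.001  0.   ]
(0.46, 0.16, 0.26, 170) -> [  -1.9  -22.7 -227.1] [-0.     0.001  0.175]
(0.5205, -0.1225, 0.26, 90) -> [ -62.3 -305.2 -226.9] [0.000e+00 1.000e-03 1.571e+00]
(0.5205, -0.1225, 0.14, 90) -> [ -62.2 -305.2 -106.9] [0.000e+00 1.000e-03 1.571e+00]
```

drive_tool(
  moves=[
    {"x":0,"y":0,"z":0,"rx":0,"ry":0,"rz":0,"fingers":1},
    {"x":0,"y":0,"z":0,"rx":0,"ry":0,"rz":0,"fingers":1},
    {"x":0,"y":0,"z":0,"rx":0,"ry":0,"rz":0,"fingers":1},
    {"x":0,"y":0,"z":0,"rx":0,"ry":0,"rz":0,"fingers":1},
    {"x":0,"y":0,"z":-20,"rx":0,"ry":0,"rz":0,"fingers":1},
    {"x":0,"y":0,"z":-60,"rx":0,"ry":0,"rz":0,"fingers":1},
  ],
)

```text
time_s: 4.32
tool_pos: [0.4557, 0.1812, 0.0918]
tool_rot: [-179.9, -0.3, -180.0]
force: [1.1, -0.3, -4.9]
grip_width: 0.0349
grasp_force: 40.0
```

```bash
python3 -c "
from h import *
go((.46,.16,.26,170),(.5205,-.1225,.26,90),(.5205,-.1225,.14,90))"
```

```text
t 4.33 tcp [0.4557 0.1812 0.0918] [-179.9   -0.3 -180. ] F [ 1.1 -0.3 -4.9] M [ 0.05 -0.25 -0.  ] w 0.0349 39.99947369098663 q [ 23.  11. -52. 113.  10.  61.  57.]
(0.46, 0.16, 0.26, 170) -> [  -3.3  -21.5 -168.2] [-0.002 -0.006  0.175]
(0.5205, -0.1225, 0.26, 90) -> [ -63.7 -304.  -168.1] [-0.006 -0.003  1.571]
(0.5205, -0.1225, 0.14, 90) -> [ -64.4 -303.8  -48.1] [-0.006 -0.003  1.571]
```

drive_tool(
  moves=[
    {"x":0,"y":-10,"z":-60,"rx":0,"ry":0,"rz":0,"fingers":1},
    {"x":0,"y":-30,"z":-120,"rx":0,"ry":0,"rz":0.1,"fingers":1},
    {"x":-10,"y":-70,"z":-160,"rx":0,"ry":0,"rz":0.25,"fingers":1},
    {"x":-20,"y":-110,"z":-170,"rx":0,"ry":0,"rz":0.43,"fingers":1},
    {"x":-30,"y":-150,"z":-170,"rx":0,"ry":0,"rz":0.6,"fingers":1},
    {"x":-40,"y":-190,"z":-170,"rx":0,"ry":0,"rz":0.78,"fingers":1},
    {"x":-50,"y":-230,"z":-170,"rx":0,"ry":0,"rz":0.95,"fingers":1},
    {"x":-60,"y":-265,"z":-170,"rx":0,"ry":0,"rz":1.13,"fingers":1},
    {"x":-62,"y":-290,"z":-170,"rx":0,"ry":0,"rz":1.3,"fingers":1},
    {"x":-62,"y":-305,"z":-170,"rx":0,"ry":0,"rz":1.47,"fingers":1},
    {"x":-62,"y":-305,"z":-170,"rx":0,"ry":0,"rz":1.571,"fingers":1},
    {"x":-62,"y":-305,"z":-170,"rx":0,"ry":0,"rz":1.571,"fingers":1},
    {"x":-62,"y":-305,"z":-170,"rx":0,"ry":0,"rz":1.571,"fingers":1},
  ],
)

```text
time_s: 5.95
tool_pos: [0.5196, -0.122, 0.2626]
tool_rot: [-180.0, 0.0, 90.1]
force: [-0.1, 0.3, -5.3]
grip_width: 0.0351
grasp_force: 40.0
```

```bash
python3 - <<'E'
from pot import *
go((.5205,-.1225,.16,90),(.5205,-.1225,.132,90))
d={n:cam(n) for n in('scene','top')};pickle.dump(d,open('c2.pkl','wb'))
S,T=d['scene'],d['top']
o=sensors.get_obs()['tool_pos'];z=o[2]-.033+.011
a=cv2.resize(S['image'][110:230,290:450,::-1],(480,360));b=cv2.resize(T['image'][160:300,320:480,::-1],None,fx=2,fy=2)
im=np.zeros((360,800,3),'uint8');im[:,:480]=a;im[:280,480:]=b;cv2.imwrite('pics/d.png',im)
for m in('dn','up'): print(m,circ(rad(S,o[:2],z,.068,.09,m)),circ(rad(T,o[:2],z,.068,.09,m)))
E
```

```text
t 5.95 tcp [ 0.5196 -0.122   0.2626] [-180.     0.    90.1] F [-0.1  0.3 -5.3] M [ 0.01 -0.12 -0.03] w 0.0351 39.998706579208374 q [ 44.   5. -36.  96.   3.  80.   8.]
(0.5205, -0.1225, 0.16, 90) -> [ -0.5   1.  102.6] [-0.001  0.     0.002]
(0.5205, -0.1225, 0.132, 90) -> [ -0.5   1.  130.6] [-0.001  0.     0.002]
dn (array([ 0.5202, -0.1263]), np.float64(0.0792), 43) (array([ 0.5215, -0.1216]), np.float64(0.0787), 35)
up (array([ 0.5126, -0.1218]), np.float64(0.0807), 33) (array([ 0.517 , -0.1165]), np.float64(0.0805), 22)
```

View pics/d.png

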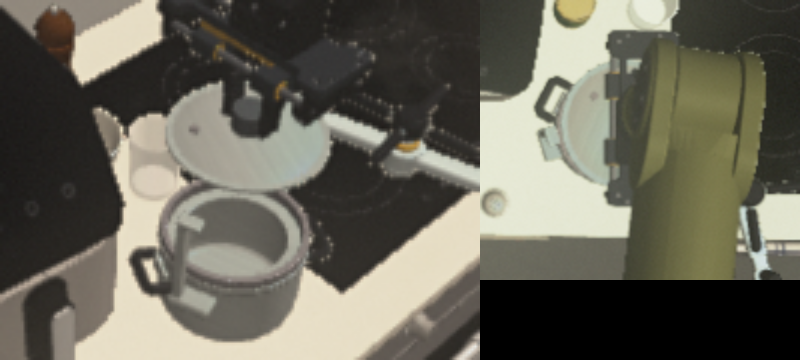

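```bash
python3 - <<'E'
from pot import *
d=pickle.load(open('c2.pkl','rb'));S,T=d['scene'],d['top'];d0=pickle.load(open('c0.pkl','rb'))
def ext(c,C,z,r): 
    p=np.array([proj(c,[C[0]+r*np.cos(a),C[1]+r*np.sin(a),z]) for a in np.arange(0,6.29,.05)]);return p.min(0).round(1),p.max(0).round(1)
C=(.5203,-.1227)
print('pot S r.079 z.109',ext(S,C,.109,.079),'z.098 r.08',ext(S,C,.098,.08),'T',ext(T,C,.109,.079))
print('lid S',ext(S,(.5196,-.122),.2406,.079))
# grey profiles along rows through the centres
g=cv2.cvtColor(d0['scene']['image'],cv2.COLOR_RGB2GRAY); print('S row188',g[188,336:352],g[188,384:400])
g2=cv2.cvtColor(S['image'],cv2.COLOR_RGB2GRAY); print('lid row154',g2[154,338:352],g2[154,392:406])
t=cv2.cvtColor(d0['top']['image'],cv2.COLOR_RGB2GRAY); print('T row222',t[222,352:366],t[222,408:424]); print('T col385',t[190:204,387],t[244:260,387])
E
```

```text
pot S r.079 z.109 (array([341.9, 168.7]), array([392.8, 205.4])) z.098 r.08 (array([341.4, 170.9]), array([392.6, 208.1])) T (array([356.8, 194.8]), array([415.3, 253.4]))
lid S (array([343.9, 137.1]), array([399.4, 174.1]))
S row188 [222 222 222 221 223 223 155  91 116 128 157 173 150  99  92 102] [ 80  94 170 173 174 172  83 121 125  95 106  55  47  51  52  58]
lid row154 [187 185 184 186 184 183 182 156 170 161 150 152 151 155] [174 175 176 175 176 171 167 161 107 111 116 126 143 161]
T row222 [230 226 221 223 201 117 124 156 158 175 189 188 188 186] [188 190 190 176 122 130 151 181 133  69  70  68  68  68  66  65]
T col385 [229 229 229 228 220 156 152 152 149 193 190 195 189 180] [166 183 182 183 180 167 147 156 176 210 229 229 227 228 228 229]
```

drive_tool(
  moves=[
    {"x":-0.5,"y":1,"z":40,"rx":0,"ry":0,"rz":0,"fingers":1},
    {"x":-0.5,"y":1,"z":80,"rx":0,"ry":0,"rz":0,"fingers":1},
    {"x":-0.5,"y":1,"z":105,"rx":0,"ry":0,"rz":0,"fingers":1},
    {"x":-0.5,"y":1,"z":116,"rx":0,"ry":0,"rz":0,"fingers":1},
    {"x":-0.5,"y":1,"z":122,"rx":0,"ry":0,"rz":0,"fingers":1},
    {"x":-0.5,"y":1,"z":126,"rx":0,"ry":0,"rz":0,"fingers":1},
    {"x":-0.5,"y":1,"z":128,"rx":0,"ry":0,"rz":0,"fingers":1},
    {"x":-0.5,"y":1,"z":128,"rx":0,"ry":0,"rz":0,"fingers":1},
  ],
)

```text
time_s: 7.05
tool_pos: [0.5213, -0.1229, 0.135]
tool_rot: [180.0, 0.0, 90.0]
force: [0.0, -0.2, -4.7]
grip_width: 0.035
grasp_force: 40.0
```

```bash
python3 - <<'E'
from pot import *
go((.5205,-.1225,.132,90))
d={n:cam(n) for n in('scene','top')};pickle.dump(d,open('c3.pkl','wb'));S=d['scene'];T=d['top']
a=cv2.resize(S['image'][110:230,290:450,::-1],(720,540),interpolation=cv2.INTER_CUBIC);cv2.imwrite('pics/e.png',a)
E
```

```text
t 7.05 tcp [ 0.5213 -0.1229  0.135 ] [180.   0.  90.] F [ 0.  -0.2 -4.7] M [ 0.06 -0.06 -0.04] w 0.035 39.99875485897064 q [ 43.  11. -36. 105.   7.  66.   5.]
(0.5205, -0.1225, 0.132, 90) -> [ 0.4 -0.8  2.9] [0.001 0.    0.   ]
```

View pics/e.png

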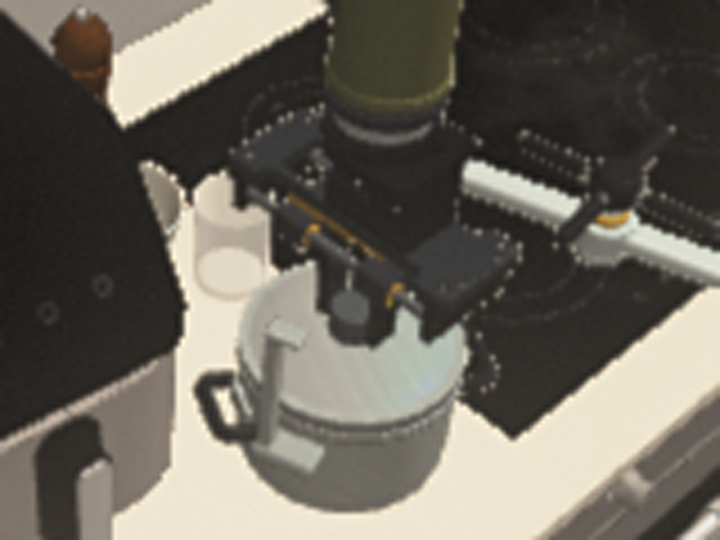

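The lid sits centred over the rim, about 2 mm above the seal. I'll lower it and let go.

drive_tool(
  moves=[
    {"x":0,"y":0,"z":1.5,"rx":0,"ry":0,"rz":0,"fingers":1},
    {"x":0,"y":0,"z":3,"rx":0,"ry":0,"rz":0,"fingers":1},
    {"x":0,"y":0,"z":3,"rx":0,"ry":0,"rz":0,"fingers":1},
  ],
)

```text
time_s: 7.52
tool_pos: [0.5214, -0.1229, 0.1323]
tool_rot: [180.0, 0.0, 90.0]
force: [-1.3, -0.8, 1.2]
grip_width: 0.0351
grasp_force: 40.0
```

drive_tool(
  moves=[
    {"x":0,"y":0,"z":0,"rx":0,"ry":0,"rz":0,"fingers":-1},
    {"x":0,"y":0,"z":0,"rx":0,"ry":0,"rz":0,"fingers":-1},
    {"x":0,"y":0,"z":0,"rx":0,"ry":0,"rz":0,"fingers":-1},
    {"x":0,"y":0,"z":0,"rx":0,"ry":0,"rz":0,"fingers":-1},
    {"x":0,"y":0,"z":-40,"rx":0,"ry":0,"rz":0,"fingers":-1},
    {"x":0,"y":0,"z":-100,"rx":0,"ry":0,"rz":0,"fingers":-1},
    {"x":0,"y":0,"z":-160,"rx":0,"ry":0,"rz":0,"fingers":-1},
    {"x":0,"y":0,"z":-200,"rx":0,"ry":0,"rz":0,"fingers":-1},
    {"x":-80,"y":60,"z":-200,"rx":0,"ry":0,"rz":0,"fingers":-1},
    {"x":-100,"y":80,"z":-200,"rx":0,"ry":0,"rz":0,"fingers":-1},
  ],
)

```text
time_s: 8.78
tool_pos: [0.6002, -0.222, 0.3335]
tool_rot: [179.8, 0.2, 90.0]
force: [0.1, -0.0, 0.5]
grip_width: 0.0871
grasp_force: 0.0
```

```bash
python3 - <<'E'
from pot import *
d={n:cam(n) for n in('scene','top')};pickle.dump(d,open('c4.pkl','wb'));S=d['scene'];T=d['top']
for m in('up','min'): print(m,circ(rad(S,(.521,-.123),.111,.07,.088,m)),circ(rad(S,(.521,-.123),.111,.07,.088,m,np.arange(60,320,4))))
a=cv2.resize(S['image'][130:230,320:480,::-1],(640,400),interpolation=cv2.INTER_CUBIC)
b=cv2.resize(T['image'][180:310,340:490,::-1],None,fx=1.4,fy=1.4)
im=np.zeros((590,640,3),'uint8');im[:400]=a;im[400:582,:210]=b;cv2.imwrite('pics/f.png',im)
go((.335,-.305,.40,70),(.335,-.307,.21,70))
E
```

```text
up (array([ 0.5183, -0.1199]), np.float64(0.0789), 40) (array([ 0.5178, -0.12  ]), np.float64(0.0785), 28)
min (array([ 0.5208, -0.1276]), np.float64(0.0833), 36) (array([ 0.5219, -0.1269]), np.float64(0.0838), 33)
t 8.88 tcp [ 0.5994 -0.228   0.3273] [-1.797e+02 -1.000e-01  8.950e+01] F [-1.2 -0.9 -1.5] M [-0.07 -0.01  0.04] w 0.0872 0.0 q [ 43.  19. -33.  74.  10.  90.  11.]
(0.335, -0.305, 0.4, 70) -> [ -79.2 -264.1  -71.4] [-0.005 -0.     0.34 ]
(0.335, -0.307, 0.21, 70) -> [ -81.4 -263.1  118.6] [-0.005 -0.     0.34 ]
```

View pics/f.png

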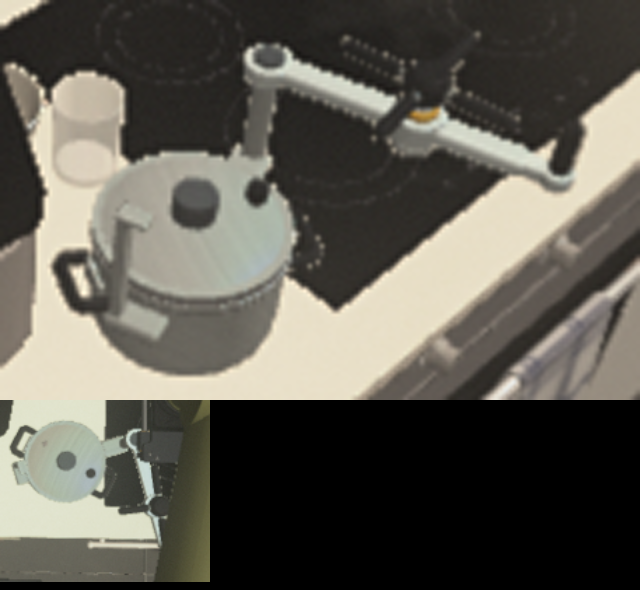

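The lid is in the mouth and level, with the boss at about (195,200) in the crop. Next I'll grip the knob and swing the yoke.

```bash
python3 - <<'E'
from h import *
go((.335,-.307,.32,165),(.335,-.307,.213,165))
E
```

```text
t 8.88 tcp [ 0.5994 -0.228   0.3273] [-1.797e+02 -1.000e-01  8.950e+01] F [-1.2 -0.9 -1.5] M [-0.07 -0.01  0.04] w 0.0872 0.0 q [ 43.  19. -33.  74.  10.  90.  11.]
(0.335, -0.307, 0.32, 165) -> [ -81.3 -263.7    8.6] [-0.004 -0.004 -1.318]
(0.335, -0.307, 0.213, 165) -> [ -81.4 -263.1  115.6] [-0.004 -0.004 -1.318]
```

drive_tool(
  moves=[
    {"x":-40,"y":-40,"z":0,"rx":0,"ry":0,"rz":-0.18,"fingers":-1},
    {"x":-60,"y":-90,"z":0,"rx":0,"ry":0,"rz":-0.36,"fingers":-1},
    {"x":-75,"y":-140,"z":0,"rx":0,"ry":0,"rz":-0.54,"fingers":-1},
    {"x":-85,"y":-190,"z":0,"rx":0,"ry":0,"rz":-0.72,"fingers":-1},
    {"x":-85,"y":-230,"z":5,"rx":0,"ry":0,"rz":-0.9,"fingers":-1},
    {"x":-84,"y":-255,"z":8,"rx":0,"ry":0,"rz":-1.08,"fingers":-1},
    {"x":-84,"y":-265,"z":8,"rx":0,"ry":0,"rz":-1.2,"fingers":-1},
    {"x":-84,"y":-265,"z":8,"rx":0,"ry":0,"rz":-1.31,"fingers":-0.4},
    {"x":-84,"y":-265,"z":8,"rx":0,"ry":0,"rz":-1.31,"fingers":-0.4},
    {"x":-84,"y":-265,"z":8,"rx":0,"ry":0,"rz":-1.31,"fingers":-0.4},
  ],
)

```text
time_s: 10.12
tool_pos: [0.3343, -0.304, 0.3235]
tool_rot: [-180.0, 0.0, 165.0]
force: [-0.1, 0.3, 0.6]
grip_width: 0.0656
grasp_force: 0.0
```

```bash
python3 - <<'E'
from h import *
go((.335,-.307,.213,165))
E
```

```text
t 10.12 tcp [ 0.3343 -0.304   0.3235] [-180.    0.  165.] F [-0.1  0.3  0.6] M [ 0.09 -0.14 -0.05] w 0.0656 0.0 q [ 69.  -7. -27. 100.  -3.  87. 118.]
(0.335, -0.307, 0.213, 165) -> [ -1.5  -2.7 110.5] [-0.  0. -0.]
```

drive_tool(
  moves=[
    {"x":-1.5,"y":-2.7,"z":40,"rx":0,"ry":0,"rz":0,"fingers":-0.4},
    {"x":-1.5,"y":-2.7,"z":80,"rx":0,"ry":0,"rz":0,"fingers":-0.4},
    {"x":-1.5,"y":-2.7,"z":105,"rx":0,"ry":0,"rz":0,"fingers":-0.4},
    {"x":-1.5,"y":-2.7,"z":111,"rx":0,"ry":0,"rz":0,"fingers":1},
    {"x":-1.5,"y":-2.7,"z":111,"rx":0,"ry":0,"rz":0,"fingers":1},
    {"x":-1.5,"y":-2.7,"z":111,"rx":0,"ry":0,"rz":0,"fingers":1},
    {"x":-1.5,"y":-2.7,"z":111,"rx":0,"ry":0,"rz":0,"fingers":1},
    {"x":-1.5,"y":-2.7,"z":111,"rx":0,"ry":0,"rz":0,"fingers":1},
    {"x":-1.5,"y":-2.7,"z":111,"rx":0,"ry":0,"rz":0,"fingers":1},
  ],
  force=12,
)

```text
time_s: 11.25
tool_pos: [0.3351, -0.3076, 0.213]
tool_rot: [-180.0, 0.0, 165.1]
force: [-0.5, -0.2, 2.4]
grip_width: 0.0173
grasp_force: 12.0
```

```bash
python3 - <<'E'
from h import *
P=np.array([.5585,-.2435]);r=.2335
o=sensors.get_obs()['tool_pos']; d=o[:2]-P; print(np.hypot(*d),np.degrees(np.arctan2(d[1],d[0])))
r=np.hypot(*d);a0=np.degrees(np.arctan2(d[1],d[0]))%360
L=[]
for i in range(1,16):
    a=np.radians(a0+(107.4-a0)*i/15); L.append((round(P[0]+r*np.cos(a),4),round(P[1]+r*np.sin(a),4),o[2],165-65*i/15))
go(*L)
E
```

```text
0.23245140922686572 -163.9855578854769
t 11.25 tcp [ 0.3351 -0.3076  0.213 ] [-180.     0.   165.1] F [-0.5 -0.2  2.4] M [ 0.15 -0.12  0.05] w 0.0173 12.000391578197878 q [ 69.  -4. -28. 110.  -2.  74. 117.]
(np.float64(0.3297), np.float64(-0.2843), np.float64(0.21304667273639566), 160.66666666666666) -> [11.2 21.2 -0. ] [-0.001  0.001  0.077]
(np.float64(0.3267), np.float64(-0.2605), np.float64(0.21304667273639566), 156.33333333333334) -> [20.2 43.4 -0. ] [-0.     0.001  0.152]
(np.float64(0.3262), np.float64(-0.2366), np.float64(0.21304667273639566), 152.0) -> [26.9 66.3 -0.1] [-0.     0.001  0.228]
(np.float64(0.3281), np.float64(-0.2127), np.float64(0.21304667273639566), 147.66666666666666) -> [31.2 89.9 -0.1] [-0.     0.001  0.304]
(np.float64(0.3325), np.float64(-0.1891), np.float64(0.21304667273639566), 143.33333333333334) -> [ 3.300e+01  1.139e+02 -1.000e-01] [-0.     0.001  0.379]
(np.float64(0.3393), np.float64(-0.1662), np.float64(0.21304667273639566), 139.0) -> [ 3.240e+01  1.377e+02 -1.000e-01] [-0.     0.001  0.455]
(np.float64(0.3484), np.float64(-0.144), np.float64(0.
[... 623 characters left out ...]
39566), 117.33333333333334) -> [-6.700e+00  2.497e+02 -1.000e-01] [-0.     0.001  0.833]
(np.float64(0.4248), np.float64(-0.0534), np.float64(0.21304667273639566), 113.0) -> [-2.110e+01  2.688e+02 -1.000e-01] [-0.     0.001  0.909]
(np.float64(0.445), np.float64(-0.0406), np.float64(0.21304667273639566), 108.66666666666666) -> [-3.740e+01  2.863e+02 -1.000e-01] [-0.     0.001  0.984]
(np.float64(0.4665), np.float64(-0.03), np.float64(0.21304667273639566), 104.33333333333334) -> [-5.540e+01  3.021e+02 -1.000e-01] [-0.00e+00  1.00e-03  1.06e+00]
(np.float64(0.489), np.float64(-0.0217), np.float64(0.21304667273639566), 100.0) -> [-7.50e+01  3.16e+02 -1.00e-01] [-0.000e+00  1.000e-03  1.135e+00]
```

The knob's arc dips to r≈0.38 m, which is inside the arm's reach limit. So I'll push the bar's side with closed fingers at radius 163 mm instead, where every point is reachable.

```bash
python3 - <<'E'
from h import *
go((.335,-.3075,.29,165),(.410,-.3175,.29,106),(.410,-.3175,.182,106))
E
```

```text
t 11.25 tcp [ 0.3351 -0.3076  0.213 ] [-180.     0.   165.1] F [-0.5 -0.2  2.4] M [ 0.15 -0.12  0.05] w 0.0173 12.000391578197878 q [ 69.  -4. -28. 110.  -2.  74. 117.]
(0.335, -0.3075, 0.29, 165) -> [  0.    0.1 -77. ] [-0.001  0.001  0.001]
(0.41, -0.3175, 0.29, 106) -> [-75.    9.7 -76.9] [-0.000e+00  1.000e-03  1.031e+00]
(0.41, -0.3175, 0.182, 106) -> [-74.9   9.8  31.1] [-0.000e+00  1.000e-03  1.031e+00]
```

drive_tool(
  moves=[
    {"x":0,"y":0,"z":0,"rx":0,"ry":0,"rz":0,"fingers":-0.4},
    {"x":0,"y":0,"z":0,"rx":0,"ry":0,"rz":0,"fingers":-0.4},
    {"x":0,"y":0,"z":-40,"rx":0,"ry":0,"rz":0,"fingers":-0.4},
    {"x":0,"y":0,"z":-77,"rx":0,"ry":0,"rz":0,"fingers":1},
    {"x":-20,"y":3,"z":-77,"rx":0,"ry":0,"rz":0.18,"fingers":1},
    {"x":-40,"y":5,"z":-77,"rx":0,"ry":0,"rz":0.36,"fingers":1},
    {"x":-60,"y":8,"z":-77,"rx":0,"ry":0,"rz":0.54,"fingers":1},
    {"x":-75,"y":10,"z":-77,"rx":0,"ry":0,"rz":0.72,"fingers":1},
    {"x":-75,"y":10,"z":-77,"rx":0,"ry":0,"rz":0.9,"fingers":1},
    {"x":-75,"y":10,"z":-77,"rx":0,"ry":0,"rz":1.03,"fingers":1},
    {"x":-75,"y":10,"z":-77,"rx":0,"ry":0,"rz":1.03,"fingers":1},
    {"x":-75,"y":10,"z":-77,"rx":0,"ry":0,"rz":1.03,"fingers":1},
  ],
  force=20,
)

```text
time_s: 12.75
tool_pos: [0.4098, -0.3171, 0.2895]
tool_rot: [-180.0, -0.0, 106.2]
force: [-0.4, -0.2, 0.5]
grip_width: 0.0006
grasp_force: 0.0
```

```bash
python3 - <<'E'
from h import *
go((.410,-.3175,.182,106))
S=cam('scene');T=cam('top')
def knob(c,x,y,w,h):pass
a=cv2.resize(S['image'][110:230,330:490,::-1],(480,360));b=cv2.resize(T['image'][190:310,400:490,::-1],None,fx=3,fy=3)
cv2.imwrite('pics/g.png',np.hstack([a,b]))
E
```

```text
t 12.75 tcp [ 0.4098 -0.3171  0.2895] [-180.    -0.   106.2] F [-0.4 -0.2  0.5] M [-0.01 -0.12 -0.05] w 0.0006 0.0 q [ 66.   2. -32.  95.   1.  83.  50.]
(0.41, -0.3175, 0.182, 106) -> [-4.000e-01  1.000e-01  1.075e+02] [-0.    -0.     0.003]
```

View pics/g.png

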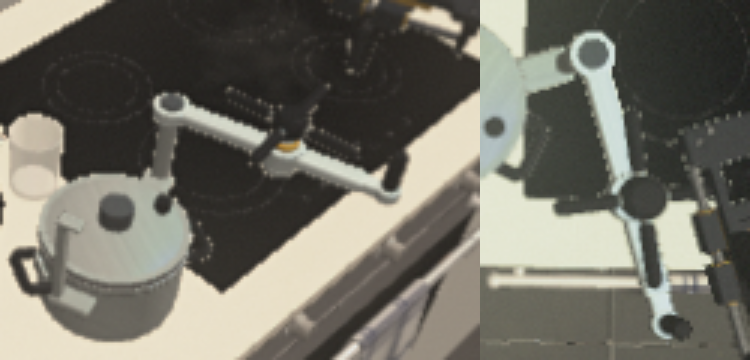

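drive_tool(
  moves=[
    {"x":0,"y":0,"z":40,"rx":0,"ry":0,"rz":0,"fingers":1},
    {"x":0,"y":0,"z":70,"rx":0,"ry":0,"rz":0,"fingers":1},
    {"x":0,"y":0,"z":90,"rx":0,"ry":0,"rz":0,"fingers":1},
    {"x":0,"y":0,"z":107,"rx":0,"ry":0,"rz":0,"fingers":1},
    {"x":0,"y":0,"z":107,"rx":0,"ry":0,"rz":0,"fingers":1},
  ],
)

```text
time_s: 13.48
tool_pos: [0.4092, -0.3167, 0.1815]
tool_rot: [-179.9, -0.1, 106.1]
force: [-0.1, -0.1, -0.8]
grip_width: 0.0004
grasp_force: 0.0
```

```bash
python3 - <<'E'
from h import *
P=np.array([.5585,-.2435])
L=[]
for i in range(0,16):
    th=196-(196-107.4-4)*i/15; a=np.radians(th); u=np.array([np.cos(a),np.sin(a)]);v=np.array([-u[1],u[0]])
    q=P+.163*u+.0215*v; L.append((q[0].round(4),q[1].round(4),.182,round(th-90,1)))
go(*L)
E
```

```text
t 13.47 tcp [ 0.4092 -0.3167  0.1815] [-1.799e+02 -1.000e-01  1.061e+02] F [-0.1 -0.1 -0.8] M [-0.   -0.1   0.04] w 0.0004 0.0 q [ 66.   6. -33. 104.   3.  71.  48.]
(np.float64(0.4077), np.float64(-0.3091), 0.182, 106.0) -> [ 7.7  0.7 -0.5] [-0.001 -0.002  0.001]
(np.float64(0.402), np.float64(-0.294), 0.182, 100.4) -> [23.8 -0.6 -0.5] [-0.001 -0.002  0.099]
(np.float64(0.3978), np.float64(-0.2783), 0.182, 94.7) -> [40.1 -0.3 -0.4] [-0.001 -0.002  0.198]
(np.float64(0.3952), np.float64(-0.2624), 0.182, 89.1) -> [56.1  1.6 -0.4] [-0.001 -0.002  0.296]
(np.float64(0.3941), np.float64(-0.2462), 0.182, 83.4) -> [71.9  5.  -0.4] [-0.001 -0.002  0.396]
(np.float64(0.3946), np.float64(-0.2301), 0.182, 77.8) -> [87.3  9.9 -0.4] [-0.002 -0.002  0.493]
(np.float64(0.3968), np.float64(-0.214), 0.182, 72.2) -> [102.1  16.5  -0.4] [-0.002 -0.001  0.591]
(np.float64(0.4004), np.float64(-0.1983), 0.182, 66.5) -> [116.2  24.3  -0.3] [-0.002 -0.001  0.691]
(np.float64(0.4056), np.float64(-0.183), 0.182, 60.9) -> [129.5  33.5  -0.3] [-0.002 -0.001  0.788]
(np.float64(0.4123), np.float64(-0.1682), 0.182, 55.2) -> [141.8  44.1  -0.3] [-0.002 -0.001  0.888]
(np.float64(0.4204), np.float64(-0.1542), 0.182, 49.6) -> [153.   55.7  -0.3] [-0.002 -0.001  0.986]
(np.float64(0.4299), np.float64(-0.1411), 0.182, 44.0) -> [163.   68.5  -0.3] [-2.000e-03 -1.000e-03  1.083e+00]
(np.float64(0.4406), np.float64(-0.1289), 0.182, 38.3) -> [171.8  82.1  -0.3] [-2.000e-03 -1.000e-03  1.183e+00]
(np.float64(0.4524), np.float64(-0.1179), 0.182, 32.7) -> [179.1  96.5  -0.3] [-2.000e-03 -1.000e-03  1.281e+00]
(np.float64(0.4652), np.float64(-0.1081), 0.182, 27.0) -> [184.9 111.5  -0.3] [-2.00e-03 -1.00e-03  1.38e+00]
(np.float64(0.479), np.float64(-0.0996), 0.182, 21.4) -> [189.3 127.2  -0.3] [-2.000e-03 -1.000e-03  1.478e+00]
```

drive_tool(
  moves=[
    {"x":8,"y":0.5,"z":0,"rx":0,"ry":0,"rz":0,"fingers":1},
    {"x":24,"y":-0.5,"z":0,"rx":0,"ry":0,"rz":0.1,"fingers":1},
    {"x":40,"y":0,"z":0,"rx":0,"ry":0,"rz":0.2,"fingers":1},
    {"x":56,"y":1.5,"z":0,"rx":0,"ry":0,"rz":0.3,"fingers":1},
    {"x":72,"y":5,"z":0,"rx":0,"ry":0,"rz":0.4,"fingers":1},
    {"x":87,"y":10,"z":0,"rx":0,"ry":0,"rz":0.5,"fingers":1},
    {"x":102,"y":16.5,"z":0,"rx":0,"ry":0,"rz":0.59,"fingers":1},
    {"x":116,"y":24,"z":0,"rx":0,"ry":0,"rz":0.69,"fingers":1},
    {"x":129.5,"y":33.5,"z":0,"rx":0,"ry":0,"rz":0.79,"fingers":1},
    {"x":142,"y":44,"z":0,"rx":0,"ry":0,"rz":0.89,"fingers":1},
    {"x":153,"y":56,"z":0,"rx":0,"ry":0,"rz":0.99,"fingers":1},
    {"x":163,"y":68.5,"z":0,"rx":0,"ry":0,"rz":1.08,"fingers":1},
    {"x":172,"y":82,"z":0,"rx":0,"ry":0,"rz":1.18,"fingers":1},
    {"x":179,"y":96.5,"z":0,"rx":0,"ry":0,"rz":1.28,"fingers":1},
    {"x":185,"y":111.5,"z":0,"rx":0,"ry":0,"rz":1.38,"fingers":1},
    {"x":187,"y":119,"z":0,"rx":0,"ry":0,"rz":1.43,"fingers":1},
    {"x":189,"y":127,"z":0,"rx":0,"ry":0,"rz":1.48,"fingers":1},
  ],
)

```text
time_s: 15.6
tool_pos: [0.4796, -0.0998, 0.1835]
tool_rot: [180.0, 0.0, 21.2]
force: [-2.0, 1.2, 2.0]
grip_width: 0.0004
grasp_force: 0.8
```

```bash
python3 - <<'E'
from h import *
P=np.array([.5585,-.2435])
L=[]
for th in(109.4,107.4,105.4,103):
    a=np.radians(th); u=np.array([np.cos(a),np.sin(a)]);v=np.array([-u[1],u[0]])
    q=P+.163*u+.0215*v; L.append((q[0].round(4),q[1].round(4),.182,round(th-90,1)))
go(*L)
S=cam('scene');a=cv2.resize(S['image'][100:230,310:470,::-1],(640,520),interpolation=cv2.INTER_CUBIC);cv2.imwrite('pics/h.png',a)
E
```

```text
t 15.6 tcp [ 0.4796 -0.0998  0.1835] [180.    0.   21.2] F [-2.   1.2  2. ] M [ 0.02  0.41 -0.  ] w 0.0004 0.8181915571913123 q [ 55.   3. -48. 108.   2.  70. -62.]
(np.float64(0.4841), np.float64(-0.0969), 0.182, 19.4) -> [ 5.2 -1.1  1.5] [0.001 0.001 0.031]
(np.float64(0.4892), np.float64(-0.0944), 0.182, 17.4) -> [10.9 -1.5  1.4] [0.001 0.001 0.066]
(np.float64(0.4945), np.float64(-0.0921), 0.182, 15.4) -> [16.7 -1.8  1.4] [0.001 0.001 0.101]
(np.float64(0.5009), np.float64(-0.0895), 0.182, 13) -> [23.6 -1.9  1.4] [0.001 0.001 0.143]
```

View pics/h.png

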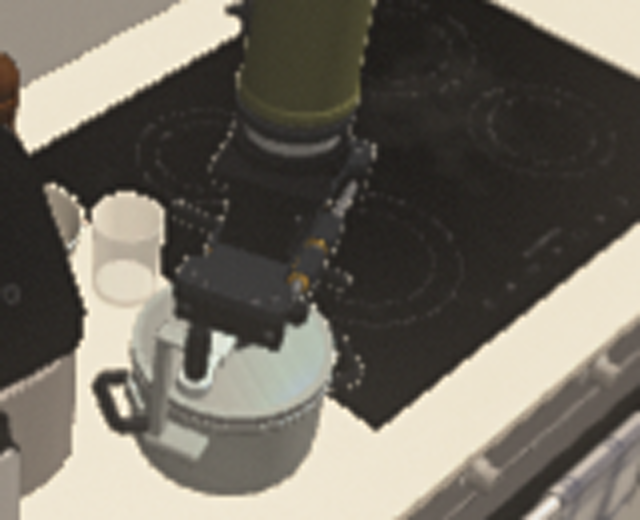

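The yoke swung with the finger, and the knob is now beside the catch. I'll push the last few millimetres gently.

drive_tool(
  moves=[
    {"x":3,"y":-0.7,"z":0,"rx":0,"ry":0,"rz":0.02,"fingers":1},
    {"x":6,"y":-1.1,"z":0,"rx":0,"ry":0,"rz":0.035,"fingers":1},
    {"x":8,"y":-1.3,"z":0,"rx":0,"ry":0,"rz":0.05,"fingers":1},
    {"x":10,"y":-1.5,"z":0,"rx":0,"ry":0,"rz":0.06,"fingers":1},
    {"x":10,"y":-1.5,"z":0,"rx":0,"ry":0,"rz":0.06,"fingers":1},
  ],
)

```text
time_s: 16.27
tool_pos: [0.4887, -0.0954, 0.1825]
tool_rot: [180.0, -0.0, 17.8]
force: [-0.2, 0.4, 1.1]
grip_width: -0.0001
grasp_force: 0.4
```

drive_tool(
  moves=[
    {"x":2,"y":0,"z":0,"rx":0,"ry":0,"rz":0,"fingers":1},
    {"x":4,"y":0,"z":0,"rx":0,"ry":0,"rz":0,"fingers":1},
    {"x":4,"y":0,"z":0,"rx":0,"ry":0,"rz":0,"fingers":1},
  ],
)

```text
time_s: 16.65
tool_pos: [0.4889, -0.0954, 0.1824]
tool_rot: [-179.9, 0.5, 17.7]
force: [-11.9, -2.0, 9.0]
grip_width: 0.0006
grasp_force: 5.9
```

drive_tool(
  moves=[
    {"x":-4,"y":0,"z":0,"rx":0,"ry":0,"rz":0,"fingers":1},
    {"x":-10,"y":0,"z":0,"rx":0,"ry":0,"rz":0,"fingers":1},
    {"x":-10,"y":0,"z":-50,"rx":0,"ry":0,"rz":0,"fingers":1},
    {"x":-10,"y":0,"z":-100,"rx":0,"ry":0,"rz":0,"fingers":1},
    {"x":-10,"y":-40,"z":-140,"rx":0,"ry":0,"rz":-0.18,"fingers":-1},
    {"x":-10,"y":-90,"z":-160,"rx":0,"ry":0,"rz":-0.36,"fingers":-1},
    {"x":-10,"y":-140,"z":-160,"rx":0,"ry":0,"rz":-0.54,"fingers":-1},
    {"x":-10,"y":-190,"z":-160,"rx":0,"ry":0,"rz":-0.72,"fingers":-1},
    {"x":-10,"y":-230,"z":-160,"rx":0,"ry":0,"rz":-0.9,"fingers":-1},
    {"x":-10,"y":-260,"z":-160,"rx":0,"ry":0,"rz":-1.08,"fingers":-1},
    {"x":-10,"y":-260,"z":-160,"rx":0,"ry":0,"rz":-1.26,"fingers":-1},
    {"x":-10,"y":-260,"z":-160,"rx":0,"ry":0,"rz":-1.44,"fingers":-1},
    {"x":-10,"y":-260,"z":-160,"rx":0,"ry":0,"rz":-1.6,"fingers":-1},
    {"x":-10,"y":-260,"z":-160,"rx":0,"ry":0,"rz":-1.6,"fingers":-1},
  ],
)

```text
time_s: 18.4
tool_pos: [0.4032, 0.1508, 0.3425]
tool_rot: [180.0, -0.0, 109.4]
force: [0.2, -0.2, -0.1]
grip_width: 0.0854
grasp_force: 0.0
```

```bash
python3 - <<'E'
from h import *
go((.521,-.1237,.33,-135))
d={n:cam(n) for n in('scene','top')};pickle.dump(d,open('c5.pkl','wb'));S=d['scene'];T=d['top']
a=cv2.resize(S['image'][130:230,325:425,::-1],(400,400),interpolation=cv2.INTER_CUBIC)
b=cv2.resize(T['image'][180:280,340:440,::-1],(400,400),interpolation=cv2.INTER_CUBIC);cv2.imwrite('pics/i.png',np.hstack([a,b]))
E
```

```text
t 18.4 tcp [0.4032 0.1508 0.3425] [180.   -0.  109.4] F [ 0.2 -0.2 -0.1] M [ 0.01 -0.08 -0.03] w 0.0854 0.0 q [ 33. -13. -47. 100. -10.  90.   7.]
(0.521, -0.1237, 0.33, -135) -> [-298.1   19.7   12.4] [ 1.000e-03  1.000e-03 -2.017e+00]
```

View pics/i.png

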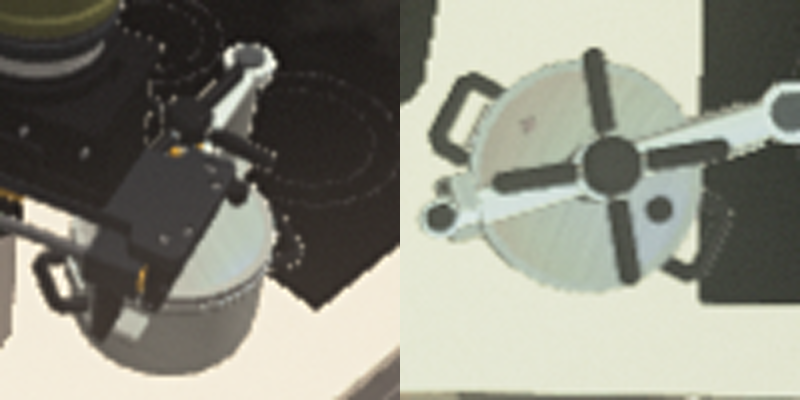

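Top view: hub at (392.5,221.3), spoke ends at about (363.7,226), (388.2,193), (421.7,217.5) and (397.2,250). The knob, at (350,234), lies against the catch, so the yoke is home. Next I'll compute the hub position and spoke angles.

```bash
python3 - <<'E'
from h import *
d=pickle.load(open('c5.pkl','rb'));T=d['top']
px=lambda u,v:(340+(u-400)/4-.4,180+v/4-.4)
H=plane(T,px(610,165),.225);print('hub',H.round(4))
E=[]
for p in((495,184),(593,52),(727,150),(629,280)):
    e=plane(T,px(*p),.217);v=e-H;E.append(e);print(e.round(4),np.hypot(*v[:2]).round(4),np.degrees(np.arctan2(v[1],v[0])).round(1))
print('spoke mean ctr',np.mean(E,0).round(4))
k=plane(T,px(440,217),.229);v=k-H;print('knob',k.round(4),np.hypot(*v[:2]),np.degrees(np.arctan2(v[1],v[0])))
# spoke mask refine
g=cv2.cvtColor(T['image'],cv2.COLOR_RGB2GRAY);b=plane(T,px(659,208),.136);print('valve',b.round(3))
E
```

```text
hub [ 0.5227 -0.1221  0.225 ]
[ 0.51   -0.0525  0.217 ] 0.0707 100.4
[ 0.593  -0.1121  0.217 ] 0.071 8.1
[ 0.5338 -0.1955  0.217 ] 0.0743 -81.4
[ 0.4528 -0.1356  0.217 ] 0.0713 -169.1
spoke mean ctr [ 0.5224 -0.124   0.217 ]
knob [ 0.4887 -0.0184  0.229 ] 0.10916318995414076 108.13815675214386
valve [ 0.5   -0.168  0.136]
```

drive_tool(
  moves=[
    {"x":-30,"y":2,"z":0,"rx":0,"ry":0,"rz":-0.18,"fingers":-1},
    {"x":-70,"y":5,"z":0,"rx":0,"ry":0,"rz":-0.36,"fingers":-1},
    {"x":-110,"y":8,"z":5,"rx":0,"ry":0,"rz":-0.54,"fingers":-1},
    {"x":-150,"y":10,"z":10,"rx":0,"ry":0,"rz":-0.72,"fingers":-1},
    {"x":-190,"y":13,"z":10,"rx":0,"ry":0,"rz":-0.9,"fingers":-1},
    {"x":-230,"y":16,"z":10,"rx":0,"ry":0,"rz":-1.08,"fingers":-1},
    {"x":-260,"y":18,"z":10,"rx":0,"ry":0,"rz":-1.26,"fingers":-1},
    {"x":-285,"y":20,"z":10,"rx":0,"ry":0,"rz":-1.44,"fingers":-1},
    {"x":-298,"y":20,"z":10,"rx":0,"ry":0,"rz":-1.62,"fingers":-1},
    {"x":-298,"y":20,"z":10,"rx":0,"ry":0,"rz":-1.8,"fingers":-1},
    {"x":-298,"y":20,"z":10,"rx":0,"ry":0,"rz":-1.965,"fingers":-1},
    {"x":-298,"y":20,"z":10,"rx":0,"ry":0,"rz":-1.965,"fingers":-1},
    {"x":-298,"y":20,"z":10,"rx":0,"ry":0,"rz":-1.965,"fingers":-1},
  ],
)

```text
time_s: 20.12
tool_pos: [0.5214, -0.124, 0.3325]
tool_rot: [-180.0, 0.0, -138.2]
force: [0.3, 0.1, 1.0]
grip_width: 0.0869
grasp_force: 0.0
```

```bash
python3 - <<'E'
from h import *
go((.522,-.123,.195,-138))
E
```

```text
t 20.12 tcp [ 0.5214 -0.124   0.3325] [-180.     0.  -138.2] F [0.3 0.1 1. ] M [ 0.13 -0.12 -0.08] w 0.0869 0.0 q [ 38.   4. -29.  89.   2.  87. 141.]
(0.522, -0.123, 0.195, -138) -> [ -1.1   0.4 137.5] [-0.     0.    -0.003]
```

drive_tool(
  moves=[
    {"x":-1,"y":0.5,"z":50,"rx":0,"ry":0,"rz":0,"fingers":-1},
    {"x":-1,"y":0.5,"z":90,"rx":0,"ry":0,"rz":0,"fingers":-1},
    {"x":-1,"y":0.5,"z":115,"rx":0,"ry":0,"rz":0,"fingers":-1},
    {"x":-1,"y":0.5,"z":128,"rx":0,"ry":0,"rz":0,"fingers":-1},
    {"x":-1,"y":0.5,"z":135,"rx":0,"ry":0,"rz":0,"fingers":-1},
    {"x":-1,"y":0.5,"z":135,"rx":0,"ry":0,"rz":0,"fingers":-1},
  ],
)

```text
time_s: 20.88
tool_pos: [0.5222, -0.1229, 0.198]
tool_rot: [-180.0, 0.0, -138.0]
force: [-0.6, 0.0, -0.5]
grip_width: 0.087
grasp_force: 0.0
```

drive_tool(
  moves=[
    {"x":0,"y":0,"z":0,"rx":0,"ry":0,"rz":0.12,"fingers":-1},
    {"x":0,"y":0,"z":0,"rx":0,"ry":0,"rz":0.25,"fingers":-1},
    {"x":0,"y":0,"z":0,"rx":0,"ry":0,"rz":0.4,"fingers":-1},
    {"x":0,"y":0,"z":0,"rx":0,"ry":0,"rz":0.55,"fingers":-1},
    {"x":0,"y":0,"z":0,"rx":0,"ry":0,"rz":0.7,"fingers":-1},
    {"x":0,"y":0,"z":0,"rx":0,"ry":0,"rz":0.85,"fingers":-1},
    {"x":0,"y":0,"z":0,"rx":0,"ry":0,"rz":1.0,"fingers":-1},
    {"x":0,"y":0,"z":0,"rx":0,"ry":0,"rz":1.1,"fingers":-1},
    {"x":0,"y":0,"z":0,"rx":0,"ry":0,"rz":1.2,"fingers":-1},
  ],
)

```text
time_s: 22.0
tool_pos: [0.5232, -0.1235, 0.1988]
tool_rot: [180.0, 0.2, 153.1]
force: [1.6, -1.2, -1.8]
grip_width: 0.0867
grasp_force: 1.1
```

```bash
python3 -c "
from h import *
go()"
```

```text
t 22.0 tcp [ 0.5232 -0.1235  0.1988] [180.    0.2 153.1] F [ 1.6 -1.2 -1.8] M [-0.11 -0.56  0.05] w 0.0867 1.1412201327038929 q [ 33.   7. -25. 101.   3.  72.  71.]
```

drive_tool(
  moves=[
    {"x":0,"y":0,"z":0,"rx":0,"ry":0,"rz":0.12,"fingers":-1},
    {"x":0,"y":0,"z":0,"rx":0,"ry":0,"rz":0.24,"fingers":-1},
    {"x":0,"y":0,"z":0,"rx":0,"ry":0,"rz":0.36,"fingers":-1},
    {"x":0,"y":0,"z":0,"rx":0,"ry":0,"rz":0.48,"fingers":-1},
  ],
)

```text
time_s: 22.5
tool_pos: [0.523, -0.1241, 0.1988]
tool_rot: [179.9, 0.2, 125.5]
force: [0.9, -2.2, -1.7]
grip_width: 0.0873
grasp_force: 1.1
```

```bash
python3 -c "
from h import *
go()"
```

```text
t 22.5 tcp [ 0.523  -0.1241  0.1988] [179.9   0.2 125.5] F [ 0.9 -2.2 -1.7] M [-0.42 -0.45  0.14] w 0.0873 1.1318358918651938 q [ 32.   7. -23. 101.   3.  72.  44.]
```

drive_tool(
  moves=[
    {"x":0,"y":0,"z":0,"rx":0,"ry":0,"rz":0.1,"fingers":-1},
    {"x":0,"y":0,"z":0,"rx":0,"ry":0,"rz":0.2,"fingers":-1},
    {"x":0,"y":0,"z":0,"rx":0,"ry":0,"rz":0.3,"fingers":-1},
    {"x":0,"y":0,"z":0,"rx":0,"ry":0,"rz":0.3,"fingers":-1},
  ],
)

```text
time_s: 23.0
tool_pos: [0.5225, -0.1237, 0.1986]
tool_rot: [179.9, 0.1, 108.6]
force: [0.6, -1.3, -1.5]
grip_width: 0.087
grasp_force: 0.9
```

```bash
python3 -c "
from h import *
go()"
```

```text
t 23.0 tcp [ 0.5225 -0.1237  0.1986] [1.799e+02 1.000e-01 1.086e+02] F [ 0.6 -1.3 -1.5] M [-0.36 -0.22  0.08] w 0.087 0.855683593545109 q [ 31.   7. -22. 101.   3.  72.  27.]
```

drive_tool(
  moves=[
    {"x":0,"y":0,"z":0,"rx":0,"ry":0,"rz":0.1,"fingers":-1},
    {"x":0,"y":0,"z":0,"rx":0,"ry":0,"rz":0.2,"fingers":-1},
    {"x":0,"y":0,"z":0,"rx":0,"ry":0,"rz":0.3,"fingers":-1},
    {"x":0,"y":0,"z":0,"rx":0,"ry":0,"rz":0.3,"fingers":-1},
  ],
)

```text
time_s: 23.5
tool_pos: [0.5221, -0.1232, 0.1981]
tool_rot: [180.0, 0.0, 91.6]
force: [0.7, -0.3, -1.1]
grip_width: 0.0871
grasp_force: 0.7
```

```bash
python3 -c "
from h import *
go()"
```

```text
t 23.5 tcp [ 0.5221 -0.1232  0.1981] [180.    0.   91.6] F [ 0.7 -0.3 -1.1] M [-0.32 -0.23  0.12] w 0.0871 0.7357036974281073 q [ 30.   7. -21. 101.   3.  72.  10.]
```

drive_tool(
  moves=[
    {"x":0,"y":0,"z":0,"rx":0,"ry":0,"rz":0.1,"fingers":-1},
    {"x":0,"y":0,"z":0,"rx":0,"ry":0,"rz":0.2,"fingers":-1},
    {"x":0,"y":0,"z":0,"rx":0,"ry":0,"rz":0.3,"fingers":-1},
    {"x":0,"y":0,"z":0,"rx":0,"ry":0,"rz":0.3,"fingers":-1},
  ],
)

```text
time_s: 24.0
tool_pos: [0.5218, -0.123, 0.1977]
tool_rot: [180.0, 0.0, 74.4]
force: [0.1, -0.9, -1.4]
grip_width: 0.0874
grasp_force: 0.7
```

```bash
python3 -c "
from h import *
go()"
```

```text
t 24.0 tcp [ 0.5218 -0.123   0.1977] [180.    0.   74.4] F [ 0.1 -0.9 -1.4] M [-0.38 -0.02  0.05] w 0.0874 0.7077333668712527 q [ 29.   7. -20. 101.   2.  72.  -7.]
```

drive_tool(
  moves=[
    {"x":0,"y":0,"z":0,"rx":0,"ry":0,"rz":0.08,"fingers":-1},
    {"x":0,"y":0,"z":0,"rx":0,"ry":0,"rz":0.16,"fingers":-1},
    {"x":0,"y":0,"z":0,"rx":0,"ry":0,"rz":0.24,"fingers":-1},
    {"x":0,"y":0,"z":0,"rx":0,"ry":0,"rz":0.24,"fingers":-1},
  ],
)

```text
time_s: 24.5
tool_pos: [0.5216, -0.1229, 0.1975]
tool_rot: [-180.0, 0.0, 60.7]
force: [0.2, -1.0, -0.8]
grip_width: 0.0868
grasp_force: 0.9
```

```bash
python3 - <<'E'
from h import *
go()
d={n:cam(n) for n in('scene','top')};pickle.dump(d,open('c6.pkl','wb'))
T=d['top'];g=cv2.cvtColor(T['image'],cv2.COLOR_RGB2GRAY)
# knob still home? dark blob near the predicted knob pixel
p=proj(T,[.4887,-.0184,.229]);x,y=int(p[0])-8,int(p[1])-8;m=(g[y:y+16,x:x+16]<90).astype('uint8');n,l,s,c=cv2.connectedComponentsWithStats(m);print(p,[(s[i,4],(c[i]+[x,y]).round(1)) for i in range(1,n)])
E
```

```text
t 24.5 tcp [ 0.5216 -0.1229  0.1975] [-180.     0.    60.7] F [ 0.2 -1.  -0.8] M [-0.39  0.15  0.12] w 0.0868 0.9264006279408932 q [ 28.   7. -19. 101.   2.  72. -21.]
[349.61420095 233.86103402] [(np.int32(27), array([349.5, 233.7]))]
```

drive_tool(
  moves=[
    {"x":0,"y":0,"z":0,"rx":0,"ry":0,"rz":0.08,"fingers":-1},
    {"x":0,"y":0,"z":0,"rx":0,"ry":0,"rz":0.16,"fingers":-1},
    {"x":0,"y":0,"z":0,"rx":0,"ry":0,"rz":0.24,"fingers":-1},
    {"x":0,"y":0,"z":0,"rx":0,"ry":0,"rz":0.24,"fingers":-1},
  ],
)

```text
time_s: 25.1
tool_pos: [0.5217, -0.1225, 0.1975]
tool_rot: [-180.0, 0.0, 46.9]
force: [-1.2, -0.9, -1.6]
grip_width: 0.087
grasp_force: 0.7
```

```bash
python3 -c "
from h import *
go()"
```

```text
t 25.1 tcp [ 0.5217 -0.1225  0.1975] [-180.     0.    46.9] F [-1.2 -0.9 -1.6] M [-0.29  0.22  0.06] w 0.087 0.7358129136264324 q [ 28.   7. -19. 101.   2.  72. -34.]
```

```bash
python3 - <<'E'
from h import *
T=cam('top');g=cv2.cvtColor(T['image'],cv2.COLOR_RGB2GRAY)
for r in(.055,.065):
    print(r,[(a,int(g[tuple(proj(T,[.522+r*np.cos(np.radians(a)),-.1235+r*np.sin(np.radians(a)),.205]).round().astype(int)[::-1])])) for a in range(-20,91,5)])
cv2.imwrite('pics/j.png',cv2.resize(T['image'][180:280,340:440,::-1],(500,500),interpolation=cv2.INTER_CUBIC))
E
```

```text
0.055 [(-20, 87), (-15, 70), (-10, 68), (-5, 70), (0, 112), (5, 182), (10, 180), (15, 179), (20, 75), (25, 78), (30, 73), (35, 159), (40, 175), (45, 174), (50, 174), (55, 173), (60, 161), (65, 158), (70, 175), (75, 176), (80, 176), (85, 178), (90, 176)]
0.065 [(-20, 89), (-15, 74), (-10, 75), (-5, 117), (0, 127), (5, 186), (10, 183), (15, 185), (20, 131), (25, 75), (30, 78), (35, 174), (40, 175), (45, 174), (50, 176), (55, 174), (60, 173), (65, 174), (70, 174), (75, 175), (80, 175), (85, 174), (90, 176)]
```

drive_tool(
  moves=[
    {"x":0,"y":0,"z":0,"rx":0,"ry":0,"rz":0.07,"fingers":-1},
    {"x":0,"y":0,"z":0,"rx":0,"ry":0,"rz":0.14,"fingers":-1},
    {"x":0,"y":0,"z":0,"rx":0,"ry":0,"rz":0.14,"fingers":-1},
  ],
)

```text
time_s: 25.52
tool_pos: [0.5219, -0.1224, 0.1975]
tool_rot: [-180.0, -0.0, 38.9]
force: [-1.8, -1.1, -0.9]
grip_width: 0.0868
grasp_force: 0.6
```

```bash
python3 -c "
from h import *
go()"
```

```text
t 25.52 tcp [ 0.5219 -0.1224  0.1975] [-180.    -0.    38.9] F [-1.8 -1.1 -0.9] M [-0.09  0.21  0.04] w 0.0868 0.6381430558394641 q [ 27.   7. -18. 101.   2.  72. -42.]
```

drive_tool(
  moves=[
    {"x":0,"y":0,"z":0,"rx":0,"ry":0,"rz":0.07,"fingers":-1},
    {"x":0,"y":0,"z":0,"rx":0,"ry":0,"rz":0.14,"fingers":-1},
    {"x":0,"y":0,"z":0,"rx":0,"ry":0,"rz":0.14,"fingers":-1},
  ],
)

```text
time_s: 25.9
tool_pos: [0.522, -0.1224, 0.1976]
tool_rot: [-180.0, -0.0, 30.9]
force: [-1.7, -0.5, -1.1]
grip_width: 0.0872
grasp_force: 0.6
```

```bash
python3 -c "
from h import *
go()"
```

```text
t 25.9 tcp [ 0.522  -0.1224  0.1976] [-180.    -0.    30.9] F [-1.7 -0.5 -1.1] M [-0.09  0.09  0.07] w 0.0872 0.6063356138702147 q [ 27.   7. -18. 101.   2.  72. -50.]
```

drive_tool(
  moves=[
    {"x":0,"y":0,"z":1,"rx":0,"ry":0,"rz":0.07,"fingers":-1},
    {"x":0,"y":0,"z":2,"rx":0,"ry":0,"rz":0.14,"fingers":-1},
    {"x":0,"y":0,"z":2,"rx":0,"ry":0,"rz":0.14,"fingers":-1},
  ],
)

```text
time_s: 26.28
tool_pos: [0.5224, -0.1225, 0.1964]
tool_rot: [180.0, -0.1, 22.9]
force: [-0.9, 0.8, 0.9]
grip_width: 0.0872
grasp_force: 0.6
```

```bash
python3 - <<'E'
from h import *
go()
T=cam('top');g=cv2.cvtColor(T['image'],cv2.COLOR_RGB2GRAY)
for r in(.055,.065):
    print(r,[(a,int(g[tuple(proj(T,[.522+r*np.cos(np.radians(a)),-.1235+r*np.sin(np.radians(a)),.2]).round().astype(int)[::-1])])) for a in range(-30,40,4)])
E
```

```text
t 26.27 tcp [ 0.5224 -0.1225  0.1964] [ 1.80e+02 -1.00e-01  2.29e+01] F [-0.9  0.8  0.9] M [0.1  0.18 0.03] w 0.0872 0.558521852362901 q [ 26.   7. -17. 102.   2.  72. -58.]
0.055 [(-30, 117), (-26, 96), (-22, 88), (-18, 80), (-14, 71), (-10, 69), (-6, 69), (-2, 74), (2, 72), (6, 69), (10, 144), (14, 178), (18, 178), (22, 177), (26, 178), (30, 177), (34, 175), (38, 175)]
0.065 [(-30, 115), (-26, 115), (-22, 88), (-18, 84), (-14, 74), (-10, 78), (-6, 84), (-2, 76), (2, 75), (6, 71), (10, 182), (14, 186), (18, 185), (22, 183), (26, 175), (30, 176), (34, 175), (38, 175)]
```

drive_tool(
  moves=[
    {"x":0,"y":0,"z":0,"rx":0,"ry":0,"rz":0.07,"fingers":-1},
    {"x":0,"y":0,"z":0,"rx":0,"ry":0,"rz":0.14,"fingers":-1},
    {"x":0,"y":0,"z":0,"rx":0,"ry":0,"rz":0.14,"fingers":-1},
  ],
)

```text
time_s: 26.7
tool_pos: [0.5225, -0.1226, 0.1958]
tool_rot: [180.0, -0.1, 14.8]
force: [1.7, 0.1, 0.1]
grip_width: 0.0868
grasp_force: 0.8
```

```bash
python3 -c "
from h import *
go()"
```

```text
t 26.7 tcp [ 0.5225 -0.1226  0.1958] [ 1.80e+02 -1.00e-01  1.48e+01] F [1.7 0.1 0.1] M [ 0.17 -0.19  0.07] w 0.0868 0.7884422392817214 q [ 26.   7. -17. 102.   2.  72. -66.]
```

drive_tool(
  moves=[
    {"x":1.5,"y":0,"z":0,"rx":0,"ry":0,"rz":0.05,"fingers":-1},
    {"x":2.5,"y":0,"z":0,"rx":0,"ry":0,"rz":0.1,"fingers":-1},
    {"x":2.5,"y":0,"z":0,"rx":0,"ry":0,"rz":0.1,"fingers":-1},
  ],
)

```text
time_s: 27.08
tool_pos: [0.5232, -0.1225, 0.1956]
tool_rot: [-180.0, 0.1, 9.1]
force: [-4.7, -0.1, 2.2]
grip_width: 0.0874
grasp_force: 3.1
```

```bash
python3 -c "
from h import *
go()
T=cam('top');g=cv2.cvtColor(T['image'],cv2.COLOR_RGB2GRAY)
p=proj(T,[.4887,-.0184,.229]);x,y=int(p[0])-8,int(p[1])-8;m=(g[y:y+16,x:x+16]<90).astype('uint8');n,l,s,c=cv2.connectedComponentsWithStats(m);print(p,[(s[i,4],(c[i]+[x,y]).round(1)) for i in range(1,n)])"
```

```text
t 27.07 tcp [ 0.5232 -0.1225  0.1956] [-1.8e+02  1.0e-01  9.1e+00] F [-4.7 -0.1  2.2] M [0.06 1.12 0.32] w 0.0874 3.138378906296566 q [ 26.   7. -16. 101.   2.  72. -72.]
[349.61420095 233.86103402] [(np.int32(28), array([349.6, 233.8]))]
```

drive_tool(
  moves=[
    {"x":0,"y":0,"z":0,"rx":0,"ry":0,"rz":0.04,"fingers":-1},
    {"x":0,"y":0,"z":0,"rx":0,"ry":0,"rz":0.08,"fingers":-1},
    {"x":0,"y":0,"z":0,"rx":0,"ry":0,"rz":0.08,"fingers":-1},
  ],
)

```text
time_s: 27.5
tool_pos: [0.5233, -0.1225, 0.1956]
tool_rot: [180.0, 0.1, 4.5]
force: [-5.4, 0.8, 3.1]
grip_width: 0.0869
grasp_force: 4.8
```

```bash
python3 -c "
from h import *
go()"
```

```text
t 27.5 tcp [ 0.5233 -0.1225  0.1956] [1.8e+02 1.0e-01 4.5e+00] F [-5.4  0.8  3.1] M [0.   1.11 0.5 ] w 0.0869 4.815008752048016 q [ 25.   7. -16. 101.   2.  72. -77.]
```

drive_tool(
  moves=[
    {"x":0,"y":0,"z":0,"rx":0,"ry":0,"rz":0.03,"fingers":-1},
    {"x":0,"y":0,"z":0,"rx":0,"ry":0,"rz":0.03,"fingers":-1},
  ],
)

```text
time_s: 27.75
tool_pos: [0.5234, -0.1225, 0.1955]
tool_rot: [180.0, 0.1, 2.8]
force: [-4.2, -1.1, 3.2]
grip_width: 0.087
grasp_force: 5.9
```

```bash
python3 -c "
from h import *
go()"
```

```text
t 27.75 tcp [ 0.5234 -0.1225  0.1955] [1.8e+02 1.0e-01 2.8e+00] F [-4.2 -1.1  3.2] M [-0.01  1.22  0.58] w 0.087 5.929595343768597 q [ 25.   7. -16. 101.   2.  72. -79.]
```

drive_tool(
  moves=[
    {"x":0,"y":0,"z":0,"rx":0,"ry":0,"rz":0.04,"fingers":-1},
    {"x":0,"y":0,"z":0,"rx":0,"ry":0,"rz":0.04,"fingers":-1},
  ],
)

```text
time_s: 28.0
tool_pos: [0.5235, -0.1226, 0.1955]
tool_rot: [180.0, 0.1, 0.5]
force: [-4.9, -1.3, 2.7]
grip_width: 0.0871
grasp_force: 6.4
```

```bash
python3 -c "
from h import *
go()"
```

```text
t 28.0 tcp [ 0.5235 -0.1226  0.1955] [1.8e+02 1.0e-01 5.0e-01] F [-4.9 -1.3  2.7] M [0.02 1.12 0.62] w 0.0871 6.365898214280605 q [ 25.   7. -16. 101.   2.  72. -81.]
```

drive_tool(
  moves=[
    {"x":0,"y":0,"z":0,"rx":0,"ry":0,"rz":0.04,"fingers":-1},
    {"x":0,"y":0,"z":0,"rx":0,"ry":0,"rz":0.04,"fingers":-1},
  ],
)

```text
time_s: 28.25
tool_pos: [0.5235, -0.1226, 0.1956]
tool_rot: [180.0, 0.1, -1.8]
force: [-4.4, -0.6, 4.0]
grip_width: 0.0871
grasp_force: 7.3
```

```bash
python3 -c "
from h import *
go()"
```

```text
t 28.25 tcp [ 0.5235 -0.1226  0.1956] [ 1.8e+02  1.0e-01 -1.8e+00] F [-4.4 -0.6  4. ] M [-0.05  1.16  0.68] w 0.0871 7.286865022033453 q [ 25.   7. -16. 101.   2.  72. -83.]
```

drive_tool(
  moves=[
    {"x":0,"y":0,"z":0,"rx":0,"ry":0,"rz":0.04,"fingers":-1},
    {"x":0,"y":0,"z":0,"rx":0,"ry":0,"rz":0.04,"fingers":-1},
  ],
)

```text
time_s: 28.5
tool_pos: [0.5236, -0.1226, 0.1956]
tool_rot: [179.9, 0.1, -4.1]
force: [-5.8, -1.0, 2.9]
grip_width: 0.087
grasp_force: 8.2
```

```bash
python3 -c "
from h import *
go()"
```

```text
t 28.5 tcp [ 0.5236 -0.1226  0.1956] [ 1.799e+02  1.000e-01 -4.100e+00] F [-5.8 -1.   2.9] M [-0.08  1.11  0.81] w 0.087 8.173908591270447 q [ 25.   7. -16. 101.   2.  72. -85.]
```

drive_tool(
  moves=[
    {"x":0,"y":0,"z":0,"rx":0,"ry":0,"rz":-0.1,"fingers":-1},
    {"x":-1.5,"y":0,"z":0,"rx":0,"ry":0,"rz":-0.25,"fingers":-1},
    {"x":-1.5,"y":0,"z":0,"rx":0,"ry":0,"rz":-0.3,"fingers":-1},
    {"x":-1.5,"y":0,"z":-30,"rx":0,"ry":0,"rz":-0.3,"fingers":-1},
    {"x":-1.5,"y":0,"z":-80,"rx":0,"ry":0,"rz":-0.3,"fingers":-1},
    {"x":-1.5,"y":0,"z":-130,"rx":0,"ry":0,"rz":-0.3,"fingers":-1},
    {"x":-40,"y":-40,"z":-150,"rx":0,"ry":0,"rz":-0.3,"fingers":-1},
    {"x":-40,"y":-100,"z":-150,"rx":0,"ry":0,"rz":-0.3,"fingers":-1},
    {"x":-40,"y":-160,"z":-150,"rx":0,"ry":0,"rz":-0.3,"fingers":-1},
    {"x":-60,"y":-220,"z":-150,"rx":0,"ry":0,"rz":-0.3,"fingers":-1},
    {"x":-80,"y":-260,"z":-150,"rx":0,"ry":0,"rz":-0.3,"fingers":-1},
    {"x":-80,"y":-260,"z":-150,"rx":0,"ry":0,"rz":-0.3,"fingers":-1},
  ],
)

```text
time_s: 30.0
tool_pos: [0.4628, 0.1481, 0.3462]
tool_rot: [-179.9, -0.2, 13.5]
force: [0.4, -0.8, 0.3]
grip_width: 0.0874
grasp_force: 0.0
```

```bash
python3 - <<'E'
from h import *
go()
d={n:cam(n) for n in('scene','top')};pickle.dump(d,open('c7.pkl','wb'));T=d['top'];g=cv2.cvtColor(T['image'],cv2.COLOR_RGB2GRAY)
p=proj(T,[.4887,-.0184,.229]);x,y=int(p[0])-8,int(p[1])-8;m=(g[y:y+16,x:x+16]<90).astype('uint8');n,l,s,c=cv2.connectedComponentsWithStats(m);print(p,[(s[i,4],(c[i]+[x,y]).round(1)) for i in range(1,n)])
for q in range(4):
    v=[]
    for a in range(-65,25):
        t=np.radians(a+90*q);v.append(np.mean([g[tuple(proj(T,[.5225+r*np.cos(t),-.1235+r*np.sin(t),.203]).round().astype(int)[::-1])] for r in(.045,.055,.065)]))
    v=np.array(v);k=np.where(v<100)[0]-65;print(q,k.min() if len(k) else None,k.max() if len(k) else None,len(k), np.median(k) if len(k) else None)
E
```

```text
t 30.0 tcp [0.4628 0.1481 0.3462] [-179.9   -0.2   13.5] F [ 0.4 -0.8  0.3] M [-0.04 -0.01 -0.02] w 0.0874 0.0 q [ 12.  -3. -32.  94.  -2.  89. -96.]
[349.61420095 233.86103402] [(np.int32(27), array([349.5, 233.7]))]
0 -29 -19 11 -24.0
1 -28 -18 11 -23.0
2 -28 -18 11 -23.0
3 -29 -16 14 -22.5
```

```bash
python3 -c "
from cell import workorder
print(workorder.sign_off())"
```

```text
the job is handed in; nothing more can be done
None
```

I closed the cooker and handed the job in at 30 s: lid seated in the mouth, yoke home in its catch, star wound about 213° to 0.81 N m (roughly 65 N at the foot, inferred from torque), and no verdict came back.

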